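# Weed out the lopsided toy balance beam on the knife edge

### The job

One of the two bottle-cap balance beams on the sloping rack has a weight hidden off its centre. Set both beams side by side across the steel knife edge, each with the notch under its middle seated on the edge, and let go of both to see which one tips; then lay the one that tips upright in the red tray (lay it down, do not drop it) and leave the good one balancing level on the edge. Do not disturb the paint jar, the doll or the loose caps.

Things in the scene. Friction and masses are not known exactly. Their poses are not given: they have to be found in the camera images.
- beam_a: first balance beam: wooden lath 196 (y) x 16 (x) x 14 (z) mm; under each end, 80 mm from the middle, a stack of 4 bottle caps (30 mm across, 51 mm tall; green, red, blue, yellow from below) on which it stands; a grip knob on top. About 0.25 kg. Origin between the undersides of the caps. Starts on the nearer ledge of the rack, its z leaning 25 degrees from vertical towards the robot, its y level and along the rack's y
- beam_b: second balance beam: wooden lath 196 (y) x 16 (x) x 14 (z) mm; under each end, 80 mm from the middle, a stack of 4 bottle caps (30 mm across, 51 mm tall; orange, white, green, red from below) on which it stands; a grip knob on top. About 0.25 kg. Origin between the undersides of the caps. Starts on the farther ledge of the rack, its z leaning 25 degrees from vertical towards the robot, its y level and along the rack's y
- beam_a_knob (a point): centre of the first beam's wooden grip knob, 16 (x) x 28 (y) x 32 (z) mm, on top of the lath's middle; 81 mm above the undersides of the caps, 16 mm above the lath's top, 30 mm above the notch point. Axes of the beam: y its length, z up out of the knob. Grip it across its 16 mm
- beam_b_knob (a point): centre of the second beam's wooden grip knob, 16 (x) x 28 (y) x 32 (z) mm, on top of the lath's middle; 81 mm above the undersides of the caps, 16 mm above the lath's top, 30 mm above the notch point. Axes of the beam: y its length, z up out of the knob. Grip it across its 16 mm
- beam_a_notch (a point): point of the V notch across the underside of the first beam's lath, at the middle, 51 mm above the undersides of the caps; 12 mm wide at the mouth, 3 mm at the bottom, 6 mm deep, running along the beam's x. Seated and let go, a good beam settles level; the lopsided one tips about 20 degrees until its caps rest on the base plate. A good beam off its notch may tip too
- beam_b_notch (a point): point of the V notch across the underside of the second beam's lath, at the middle, 51 mm above the undersides of the caps; 12 mm wide at the mouth, 3 mm at the bottom, 6 mm deep, running along the beam's x. Seated and let go, a good beam settles level; the lopsided one tips about 20 degrees until its caps rest on the base plate. A good beam off its notch may tip too
- stand: fixed stand: white base plate 230 (x) x 250 (y) x 8 mm, a wooden rib and a steel blade 3 mm thick, its rounded edge along the stand's x for 200 mm. Origin under the plate's centre. Left or right of the rack, the tray on the other side. Beams go across the edge (beam y along stand y, either way round), e.g. 55 mm either side of the edge's middle
- stand_edge (a point): middle of the top of the knife edge, 90 mm above the table; x along the edge, z up
- tray: fixed red reject tray, open at the top, 160 (x) x 270 (y) x 45 mm tall, walls and floor 5 mm thick; origin under its centre; a beam fits in with its length along the tray's y
- rack: fixed wooden rack, 220 mm wide (y): two short plywood boards one behind the other, 104 mm apart, at the same height, each sloping 25 degrees to face the robot (-x) and rising away from it, with a ledge of two small blocks below the cap stacks; each holds a beam. Origin under its centre
- paint_jar: bystander: paint jar, 52 mm across, 75 mm tall, yellow cap; origin under its centre
- doll: bystander: small doll of bottle caps with a round head, 45 mm across, 83 mm tall; origin under its centre
- cap1: bystander: loose orange bottle cap, 30 mm across, 14 mm tall; origin under its centre
- cap2: bystander: loose green bottle cap, as cap1
- cap3: bystander: loose blue bottle cap, as cap1
Mind the look-alikes: they are no part of the job. Leave any purple look-alike of the beam_b alone.

How it is judged:
By the outcome, as a careful person would: the job done as asked, in the order asked, and still so for the second after the job is handed in, with the robot touching nothing.
It also fails if it takes over 72 s, if anything falls off the work surface, if the arm or the gripper's body presses on something with over 40 N, if the wrist force passes 120 N, or if a joint passes its speed limit or range.

### The arm

A 7-joint arm with a two-finger parallel gripper is mounted at the origin on the work surface. World frame = base frame: x ahead of the robot, y to its left, z up, the work surface at z = 0. Lengths are in m, angles in degrees, forces in N, time in s.
With the tool pointing down it reaches from about 0.425 to 0.875 m from the base axis. Payload 4.7 kg.
Tool frame: the origin (TCP) lies between the finger pads; the fingertips stand env.finger_overhang ahead of it and the grasp point (between the pads) lies 5 mm behind it (env.finger_overhang is the distance from the TCP to the fingertips, in m); z points along the fingers, y is the line along which they close (so a half turn about z gives the same grasp; the last joint's range is limited). The gripper opens to 87 mm and grips with 3 to 60 N. Pads are 19 mm wide; open, the fingers measure 117 mm over their backs; the gripper's body (75 mm by 190 mm) begins 51 mm behind the grasp point.
Start: joints at [-73.849, 18.392, -4.016, 83.108, 1.295, 78.541, -3.26], TCP at [0.172, 0.627, 0.237] pointing down, gripper open.
Joint ranges: [-163.93, 163.93], [-17.29, 119.83], [-79.2, 71.16], [3.27, 140.29], [-89.18, 269.18], [5.43, 117.66], [-154.24, 154.24]. Speed limits (degrees/s): [147.25, 147.25, 180, 180, 180, 180, 180].

### API

Orientations are given as [roll, pitch, yaw] about the fixed x, y, z axes, in that order (R = Rz(yaw) Ry(pitch) Rx(roll)).
In Python, from cell import telemetry, eyes, env, models gives the robot as it stands. The module is installed in compiled form; this text tells all that it offers.
- The arm moves only by the tool drive_tool, never from a script. Its arguments are lists of equal length, an entry for each row: "angular": the turn, a rotation vector about the tool's x, y, z in rad, a list of three; "delta_pos": the shift along the tool's x, y, z in cm, a list of three; "gripper": the finger opening in cm, from 0 to 8.7. A call has 1 to 20 rows; each row shifts and turns the commanded pose from where the row before left it, along the tool's axes as they then stand; what a row does not reach is not made up. A row lasts 1/10 s, in which the tool goes at most 50 mm and 8.59 degrees, less where a joint would pass 70% of its speed; a pose out of reach is approached as far as the arm can. A call with a gripper value outside its range is refused whole. The fingers move at their own pace and stop on an object; "squeeze" is the grip in N (left out, the last holds). Time passes only in rows, so rows that do not move let the fingers close. It gives the time, the measured TCP pose, the force, the opening and the grip force at its end, in the units of the state.
- telemetry.get_obs(): the state, without advancing time (a new reading comes with each control period).
- eyes.read_camera(name): name is "scene" or "top" or "wrist"; returns a dict with "pixels" (400x640x3 uint8, red, green, blue), "mtx" (3x3 intrinsics, pixels), "origin" and "orientation" of the camera in the world. Camera axes: x right, y down, z forward; pixel columns grow to the right and rows downward; lengths in m; the calibration is good to about 2 mm. The wrist camera is an equidistant fisheye: a pixel r from the principal point sees the ray r / f radians off the axis. A picture is of the moment at which its call begins. There is no depth.
- env.sign_off(): hands the job in; it is judged then, once.
Trained networks look in a picture, given as the dict that the camera call returned (one of the last four; its "shot" number tells which), for a name from the list of things; names that differ only in an ending like _2 or _b are one class to them, and where a whole thing is asked for, a point or a joint stands for the part that bears it (a point fixed in the world has none). Each returns a list of dicts, best first, with "p" (0 to 1); they miss things now and then, are a little off and sometimes report something else, mostly with a low value. They report only what shows in the picture. A call takes as long as a camera call. They do not tell look-alikes from the thing itself.
- models.search_frame(picture, target): "centre" ([column, row] in pixels, amid what is visible of it).
- models.cut_out(picture, target): "pixels" (400x640 bool, what is visible of it) and "centre" ([column, row] in pixels, amid what is visible of it).
The state is a dict: "time_s": time; "qpos": joint angles; "joint_velocities": joint speeds; "effort": joint torques, N m; "tool_pos": TCP position; "tool_rot": TCP orientation; "force": force on the tool from outside, world axes, zero at the start; "wrist_torque": the same for the moment, N m; "grip_width": finger opening in m; "grasp_force": force on a finger pad.
Only numpy, scipy, OpenCV 4.12 (cv2) and the standard library are available. Lean on these libraries where they do the work, as an engineer would, in place of code of your own. Each camera call takes 0.05 s, during which the arm holds its last target. There are 200 camera calls.

## Working session

There is one attempt and no reset: what is moved stays moved. The work goes in short steps, Python scripts to look and compute and a tool call to move; the robot and the scene stay as the last step left them, time stands still between calls to the robot, and variables do not carry over. Pictures are saved under pics/ and viewed, at most 10 in all, crops included, and the job is handed in when it is done.

Besides the shell and the picture viewer there is one more tool, called after ">>>" as a command line: name --argument value ..., lists and objects as JSON in quotes. drive_tool: Moves the arm, as the interface text tells. Its arguments: {"type":"object","properties":{"angular":{"type":"array","items":{"type":"array","items":{"type":"number"}}},"delta_pos":{"type":"array","items":{"type":"array","items":{"type":"number"}}},"gripper":{"type":"array","items":{"type":"number"}},"squeeze":{"type":"number"}},"required":["angular","delta_pos","gripper"]}

```bash
mkdir -p pics
cat > h.py <<'E'
import numpy as np, cv2
from cell import telemetry, eyes, env, models
from scipy.spatial.transform import Rotation as R
def shot(n,fn=None):
    p=eyes.read_camera(n)
    if fn: cv2.imwrite('pics/'+fn,p['pixels'][:,:,::-1])
    return p
def rot(o):
    o=np.array(o,float)
    return o if o.shape==(3,3) else R.from_euler('xyz',o,degrees=True).as_matrix()
def ray(p,uv):
    K=np.array(p['mtx']); d=np.array([(uv[0]-K[0,2])/K[0,0],(uv[1]-K[1,2])/K[1,1],1])
    d=rot(p['orientation'])@d
    return np.array(p['origin']),d/np.linalg.norm(d)
def onz(p,uv,z):
    o,d=ray(p,uv); return o+d*(z-o[2])/d[2]
def tri(rays):
    A=np.zeros((3,3));b=np.zeros(3)
    for o,d in rays:
        M=np.eye(3)-np.outer(d,d);A+=M;b+=M@o
    x=np.linalg.solve(A,b)
    return x,[np.linalg.norm((np.eye(3)-np.outer(d,d))@(x-o)) for o,d in rays]
def proj(p,X):
    K=np.array(p['mtx']); c=rot(p['orientation']).T@(np.array(X)-np.array(p['origin'])); u=K@(c/c[2]); return u[:2]
E
python3 - <<'E'
from h import *
o=telemetry.get_obs();print(o,env.finger_overhang)
for n in ('scene','top'):
    p=shot(n,n+'0.png');print(n,p['origin'],p['orientation'],p['mtx'])
    for t in ['beam_a','beam_a_knob','beam_a_notch','stand','stand_edge','tray','rack','paint_jar','doll','cap1']:
        print(t,[(np.round(d['centre']).tolist(),round(d['p'],2)) for d in models.search_frame(p,t)][:4])
E
```

```text
{'time_s': 0.0, 'qpos': array([-73.848059  ,  18.44055464,  -4.01653557,  83.17694671,
         1.29535871,  78.54111267,  -3.25809494]), 'joint_velocities': array([ 0.10002847, -0.02429188,  0.04360662, -0.03728285, -0.0656825 ,
        0.04887651,  0.08512918]), 'effort': array([ 5.33572202e-04, -4.91270041e+01, -4.03928831e-01, -3.12535214e+01,
       -6.40128320e-02,  4.33974189e-02,  1.66256959e-04]), 'tool_pos': array([0.17189514, 0.62629201, 0.23542678]), 'tool_rot': array([-1.79886658e+02,  5.89716786e-03,  1.64660789e+02]), 'force': array([0.67203665, 0.2997909 , 0.50825092]), 'wrist_torque': array([0.0312047 , 0.03694256, 0.04905217]), 'grasp_force': 0.0, 'grip_width': 0.08700145070081457} 0.014
scene [ 0.88446773 -0.75551098  0.86341761] [-131.9246436     0.51391232   24.10786812] [[499.38917431   0.         322.09996591]
 [  0.         499.38917431 195.89915817]
 [  0.           0.           1.        ]]
beam_a [([275.0, 148.0], 0.83), ([336.0, 215.0], 0.75), ([158.0, 285.0], 0.66), ([383.0, 228.0], 0.57)]
beam_a_knob [([335.0, 214.0], 0.85), ([382.0, 227.0], 0.69), ([248
[... 377 characters left out ...]
.0, 219.0], 0.48)]
top [0.38685293 0.00694414 1.25925686] [-173.26339022   -0.9798704   -90.47700971] [[464.23719195   0.         328.43603965]
 [  0.         464.23719195 202.94078477]
 [  0.           0.           1.        ]]
beam_a [([330.0, 178.0], 0.92), ([329.0, 139.0], 0.63), ([434.0, 295.0], 0.62), ([225.0, 312.0], 0.57)]
beam_a_knob [([329.0, 176.0], 0.64)]
beam_a_notch [([328.0, 178.0], 0.36)]
stand [([205.0, 203.0], 0.91)]
stand_edge [([207.0, 201.0], 0.9)]
tray [([440.0, 205.0], 0.96), ([328.0, 142.0], 0.65)]
rack [([329.0, 160.0], 0.65), ([333.0, 178.0], 0.16)]
paint_jar [([241.0, 124.0], 0.89)]
doll [([407.0, 124.0], 0.91), ([204.0, 204.0], 0.27)]
cap1 [([326.0, 241.0], 0.61)]
```

View pics/scene0.png

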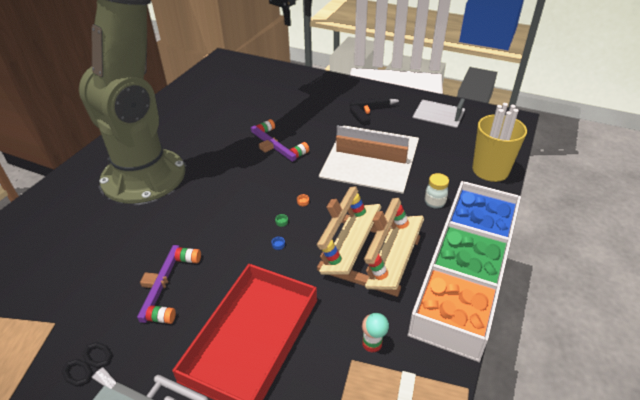

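View pics/top0.png

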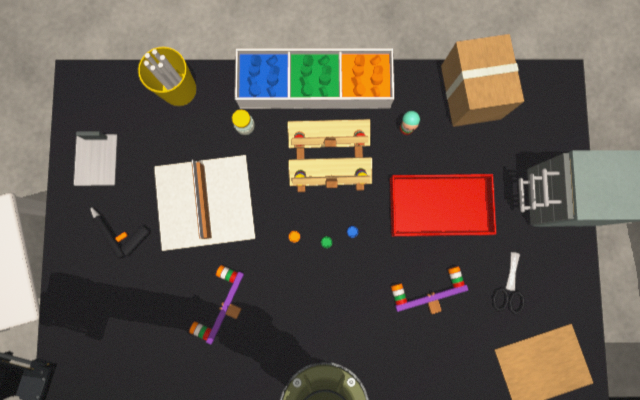

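The scene view shows beam_a (nearer, knob ~(335,208)) and beam_b (farther, knob ~(381,222)) on the rack, with the stand at (372,155) and the tray at (249,335). The things that could be mistaken for a beam are the purple look-alikes at (278,145) and (160,285), and those lie on the table. In the top view the stand edge runs (197,160)-(206,240), and the beams are at (329,178) and (329,139).

Run:
```python
from h import *
s=shot('scene');t=shot('top');w=shot('wrist','w0.png')
print(w['origin'],w['orientation'],w['mtx'])
for n,a,b in [('knobA',(335,208),(329,183)),('knobB',(381,222),(329,142)),('edge far',(408,153),(196,160)),('edge near',(338,132),(203,239))]:
    x,e=tri([ray(s,a),ray(t,b)]);print(n,x.round(4),np.round(e,4))
for c in [(155,168),(247,156),(255,240),(162,250)]: print('plate',onz(t,c,.008).round(4))
for c in [(392,175),(494,175),(496,235),(391,235)]: print('tray',onz(t,c,.045).round(4))
a=cv2.resize(s['pixels'][115:305,300:450],None,fx=3,fy=3,interpolation=cv2.INTER_CUBIC)
b=cv2.resize(t['pixels'][100:260,140:390],None,fx=3.2,fy=3.2,interpolation=cv2.INTER_CUBIC)
cv2.imwrite('pics/c1.png',a[:,:,::-1]);cv2.imwrite('pics/c2.png',b[:,:,::-1])
```

```text
[0.10119262 0.64563615 0.38501044] [1.64730974e+02 4.22860040e-02 7.47307117e+01] [[309.70691629   0.         317.70216143]
 [  0.         309.70691629 197.56015492]
 [  0.           0.           1.        ]]
knobA [ 0.5749 -0.0149  0.1063] [0.0018 0.0018]
knobB [ 0.6814 -0.0155  0.1054] [0.0026 0.0026]
edge far [0.6469 0.3362 0.0374] [0.0018 0.0018]
edge near [0.4421 0.3096 0.0655] [0.0059 0.0059]
plate [0.6332 0.4555 0.008 ]
plate [0.6654 0.2063 0.008 ]
plate [0.4357 0.1821 0.008 ]
plate [0.411  0.4291 0.008 ]
tray [ 0.6039 -0.1847  0.045 ]
tray [ 0.6024 -0.4577  0.045 ]
tray [ 0.4425 -0.4549  0.045 ]
tray [ 0.4446 -0.1782  0.045 ]
```

View pics/c1.png

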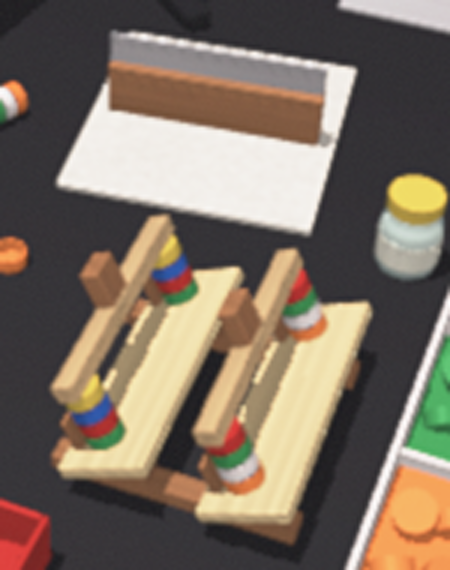

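View pics/c2.png

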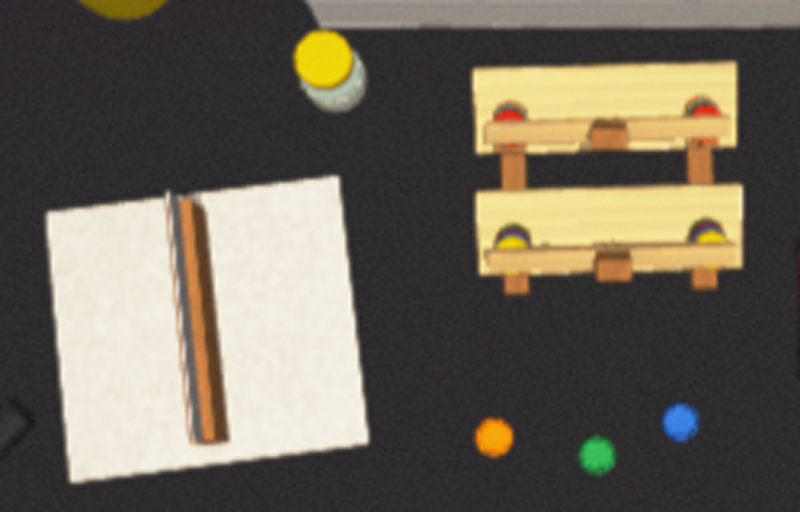

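```bash
cat >> h.py <<'E'
def c1(u,v): return (300+(u+.5)/3-.5,115+(v+.5)/3-.5)
def c2(u,v): return (140+(u+.5)/3.2-.5,100+(v+.5)/3.2-.5)
def fproj(p,X):
    K=np.array(p['mtx']); c=rot(p['orientation']).T@(np.array(X)-np.array(p['origin']))
    th=np.arctan2(np.hypot(c[0],c[1]),c[2]); return K[:2,2]+K[0,0]*th*c[:2]/max(np.hypot(c[0],c[1]),1e-9)
def fray(p,uv):
    K=np.array(p['mtx']); d=(np.array(uv,float)-K[:2,2])/K[0,0]; th=np.hypot(*d)
    v=np.r_[d/max(th,1e-9)*np.sin(th),np.cos(th)]
    return np.array(p['origin']),rot(p['orientation'])@v
def onzf(p,uv,z):
    o,d=fray(p,uv); return o+d*(z-o[2])/d[2]
E
python3 - <<'E'
from h import *
s=shot('scene');t=shot('top')
for n,a,b in [('knobA',(103,280),(613,265)),('knobB',(238,318),(608,133)),('A+y',(162,220),(487,260)),('A-y',(68,387),(730,253)),('B+y',(288,256),(487,133)),('B-y',(212,428),(730,125)),('edge far',(327,72),(173,195)),('edge near',(110,31),(195,442))]:
    x,e=tri([ray(s,c1(*a)),ray(t,c2(*b))]);print(n,x.round(4),np.round(e,4))
for b in [(173,195),(195,442)]: print('edge top z.09',onz(t,c2(*b),.09).round(4))
for b in [(327,72),(110,31)]: print('edge scene z.09',onz(s,c1(*b),.09).round(4))
E
```

```text
knobA [ 0.5752 -0.0205  0.1113] [0.0015 0.0015]
knobB [ 0.6797 -0.0181  0.1117] [0.0003 0.0003]
A+y [0.5829 0.0792 0.0925] [0.0016 0.0016]
A-y [ 0.5878 -0.1137  0.0944] [0.0023 0.0023]
B+y [0.6861 0.0791 0.092 ] [0.0014 0.0014]
B-y [ 0.6921 -0.1145  0.0998] [0.0038 0.0038]
edge far [0.6398 0.3317 0.0846] [0.0031 0.0031]
edge near [0.4412 0.3077 0.0904] [0.0025 0.0025]
edge top z.09 [0.6358 0.3286 0.09  ]
edge top z.09 [0.439  0.3065 0.09  ]
edge scene z.09 [0.644  0.3266 0.09  ]
edge scene z.09 [0.443 0.31  0.09 ]
```

```bash
cat >> h.py <<'E'
def Tr(yaw,tilt=0,roll=0):
    # beam-aligned tool: beam yaw, lean tilt towards -x, tip roll about beam x ; tool y = beam x, tool z = -beam z
    B=R.from_euler('z',yaw,degrees=True)*R.from_euler('y',-tilt,degrees=True)*R.from_euler('x',roll,degrees=True)
    return B*R.from_matrix(np.array([[0,1,0],[1,0,0],[0,0,-1.]]).T)
def plan(*tg):
    """tg: (pos, Rotation); prints shift (cm, tool axes) then turn (rad)"""
    o=telemetry.get_obs(); p=o['tool_pos'];r=R.from_euler('xyz',o['tool_rot'],degrees=True)
    print('now',p.round(4),o['tool_rot'].round(2),'t',o['time_s'],'f',o['force'].round(1),'w',round(o['grip_width'],4),'gf',o['grasp_force'])
    for q,rr in tg:
        q=np.array(q)
        print('shift cm',(r.inv().apply(q-p)*100).round(2),'then turn',(r.inv()*rr).as_rotvec().round(4)); p,r=q,rr
E
python3 - <<'E'
from h import *
print(Tr(0).as_matrix())
plan(([.50,.33,.30],Tr(6.4)),([.50,.33,.24],Tr(6.4)))
E
```

```text
[[ 0.  1.  0.]
 [ 1.  0.  0.]
 [ 0.  0. -1.]]
now [0.172  0.6269 0.2366] [179.99   0.   164.66] t 1.35 f [ 0.1 -0.1 -0.5] w 0.0868 gf 0.0
shift cm [-39.48 -19.95  -6.34] then turn [ 1.0000e-04 -0.0000e+00  1.1913e+00]
shift cm [0. 0. 6.] then turn [0. 0. 0.]
```

>>> drive_tool --angular '[[0,0,0],[0,0,0],[0,0,0],[0,0,0],[0,0,0],[0,0,0],[0,0,0],[0,0,0],[0,0,0],[0,0,0],[0,0,0],[0,0,0],[0,0,0],[0,0,0]]' --delta_pos '[[-2.82,-1.42,-0.45],[-2.82,-1.42,-0.45],[-2.82,-1.42,-0.45],[-2.82,-1.42,-0.45],[-2.82,-1.42,-0.45],[-2.82,-1.42,-0.45],[-2.82,-1.42,-0.45],[-2.82,-1.42,-0.45],[-2.82,-1.42,-0.45],[-2.82,-1.42,-0.45],[-2.82,-1.42,-0.45],[-2.82,-1.42,-0.45],[-2.82,-1.42,-0.45],[-2.82,-1.42,-0.45]]' --gripper '[4,4,4,4,4,4,4,4,4,4,4,4,4,4]'

```text
time_s: 2.75
tool_pos: [0.501, 0.3297, 0.3]
tool_rot: [180.0, 0.0, 164.7]
force: [0.2, 0.3, -1.0]
grip_width: 0.0402
grasp_force: 0.0
```

>>> drive_tool --angular '[[0,0,0.1],[0,0,0.1],[0,0,0.1],[0,0,0.1],[0,0,0.1],[0,0,0.1],[0,0,0.1],[0,0,0.1],[0,0,0.1],[0,0,0.1],[0,0,0.1],[0,0,0.09],[0,0,0],[0,0,0]]' --delta_pos '[[0,0,0.5],[0,0,0.5],[0,0,0.5],[0,0,0.5],[0,0,0.5],[0,0,0.5],[0,0,0.5],[0,0,0.5],[0,0,0.5],[0,0,0.5],[0,0,0.5],[0,0,0.5],[0,0,0],[0,0,0]]' --gripper '[4,4,4,4,4,4,4,4,4,4,4,4,4,4]'

```text
time_s: 4.15
tool_pos: [0.5001, 0.3308, 0.2397]
tool_rot: [180.0, -0.0, 96.6]
force: [0.1, 1.0, -0.9]
grip_width: 0.0402
grasp_force: 0.0
```

Run:
```python
from h import *
plan()
w=shot('wrist','w1.png');im=w['pixels'].copy()
print(w['origin'],w['orientation'])
c,s=np.cos(np.radians(6.35)),np.sin(np.radians(6.35))
M=np.array([.54,.319,.09])
for k in (-.1,-.05,0,.05,.1):
    u=fproj(w,M+k*np.array([c,s,0]));print(u);cv2.circle(im,tuple(int(v) for v in u),2,(255,0,255),-1)
for X in ([.575,-.018,.111],[.680,-.018,.1115]):
    u=fproj(w,X);print(u);cv2.circle(im,tuple(int(v) for v in u),2,(255,0,255),-1)
cv2.imwrite('pics/w1.png',im[:,:,::-1])
```

```text
now [0.5001 0.3308 0.2397] [180.    -0.    96.61] t 4.15 f [ 0.1  1.  -0.9] w 0.0402 gf 0.0
[0.49031937 0.40191335 0.38813465] [1.64697492e+02 7.84363519e-03 6.67947359e+00]
[258.3758916  203.23650124]
[307.48255202 203.58158734]
[357.08124211 203.82646842]
[404.72283269 203.96302275]
[448.48576696 204.00116642]
[341.16375007 422.62045428]
[406.87814399 421.51067783]
```

View pics/w1.png

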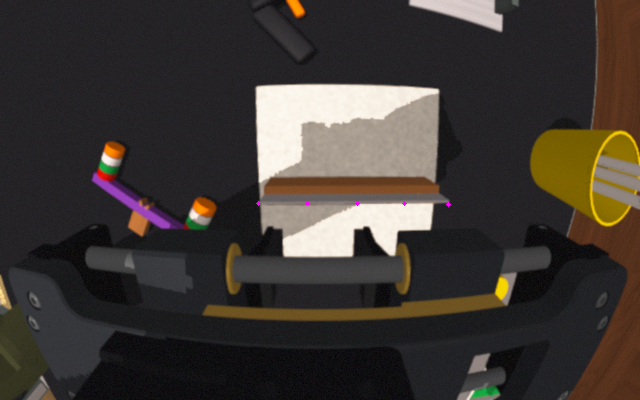

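Run:
```python
from h import *
w=shot('wrist')
for c in (275,285,355,400,420,428):
    print(c,w['pixels'][190:212,c].astype(int).sum(1).tolist())
print('row 200 left',w['pixels'][201,250:272].astype(int).sum(1).tolist()); print('right',w['pixels'][200,436:458].astype(int).sum(1).tolist())
plan(([.52,.15,.30],Tr(6.4)),([.5328,-.018,.2013],Tr(1.6,25)))
```

```text
275 [243, 243, 245, 254, 283, 288, 289, 291, 290, 290, 297, 331, 365, 368, 356, 409, 455, 463, 464, 451, 461, 458]
285 [245, 251, 245, 260, 279, 289, 289, 298, 290, 287, 292, 317, 364, 374, 373, 426, 460, 469, 461, 451, 452, 444]
355 [248, 252, 258, 266, 283, 289, 287, 287, 286, 289, 307, 345, 370, 350, 398, 537, 661, 714, 719, 714, 711, 707]
400 [248, 250, 257, 269, 277, 280, 279, 280, 282, 286, 325, 371, 412, 524, 679, 715, 723, 725, 723, 719, 713, 716]
420 [245, 251, 257, 269, 278, 283, 282, 273, 276, 294, 333, 377, 425, 559, 692, 718, 720, 717, 719, 719, 718, 721]
428 [243, 244, 255, 273, 277, 278, 277, 274, 278, 299, 336, 380, 431, 554, 689, 708, 710, 709, 708, 704, 705, 707]
row 200 left [61, 74, 56, 60, 68, 76, 73, 86, 169, 269, 309, 322, 325, 319, 325, 326, 322, 330, 319, 333, 325, 323]
right [333, 329, 329, 332, 332, 327, 326, 332, 332, 333, 325, 305, 234, 151, 118, 113, 110, 104, 116, 104, 102, 117]
now [0.5003 0.3308 0.24  ] [ 1.7997e+02 -2.0000e-02  9.6560e+01] t 4.25 f [ 0.  -0.1 -0.4] w 0.04 gf 0.0
shift cm [-18.18  -0.11  -6.01] then turn [ 0.0006 -0.0004  0.0029]
shift cm [-16.84  -0.6    9.87] then turn [-0.4361 -0.0183  0.0824]
```

Run:
```python
from h import *
w=shot('wrist')
P=np.array([onzf(w,uv,.09) for uv in [(258.6,203),(280,203),(355,202.6),(420,201.4),(428,201.3),(449,200.8)]])
print(P.round(4)); k=np.polyfit(P[:,0],P[:,1],1); print('yaw',np.degrees(np.arctan(k[0])),'mid',(P[0]+P[-1])/2,np.polyval(k,.54))
```

```text
[[0.441  0.3083 0.09  ]
 [0.4629 0.3109 0.09  ]
 [0.538  0.32   0.09  ]
 [0.6063 0.3291 0.09  ]
 [0.6152 0.3302 0.09  ]
 [0.6396 0.3335 0.09  ]]
yaw 7.2462677281717855 mid [0.54029925 0.32092463 0.09      ] 0.32068634155873715
```

>>> drive_tool --angular '[[0,0,0],[0,0,0],[0,0,0],[0,0,0],[0,0,0],[0,0,0],[0,0,0],[-0.09,0,0.016],[-0.09,0,0.016],[-0.09,0,0.016],[-0.09,0,0.016],[-0.076,-0.018,0.016],[0,0,0],[0,0,0]]' --delta_pos '[[-3.1,0,-1.2],[-3.1,0,-1.2],[-3.1,0,-1.2],[-3.1,0,-1.2],[-3.1,0,-1.2],[-3.1,0,0],[-3.1,0,0],[-2.5,0,0],[-2.5,0,0],[-2.5,0,0],[-2.5,0,0],[-2.5,0,0],[0,0,0],[0,0,0]]' --gripper '[4,4,4,4,4,4,4,4,4,4,4,4,4,4]'

```text
time_s: 5.7
tool_pos: [0.5346, -0.0081, 0.2995]
tool_rot: [155.5, -0.2, 91.6]
force: [-0.2, 0.3, -0.1]
grip_width: 0.04
grasp_force: 0.0
```

Run:
```python
from h import *
kA=np.array([.575,-.018,.111]); r=Tr(1.6,25); z=r.apply([0,0,1])
plan((kA-z*.10,r),(kA+z*.005,r))
w=shot('wrist');im=w['pixels'].copy()
bx,by=r.apply([0,1,0]),r.apply([1,0,0]);bz=-z
for k in (kA,np.array([.680,-.018,.1115])):
  for X in [k+bx*a*.008+by*b*.014+bz*.016 for a in (-1,1) for b in (-1,1)]+[k-bz*.016+by*a*.098+bx*b*.008 for a in (-1,1) for b in (-1,1)]:
    u=fproj(w,X);cv2.circle(im,tuple(int(v) for v in u),1,(255,0,255),-1)
cv2.imwrite('pics/w2.png',cv2.resize(im,None,fx=1.25,fy=1.25)[:,:,::-1])
```

```text
now [ 0.5346 -0.0081  0.2995] [155.49  -0.19  91.64] t 5.7 f [-0.2  0.3 -0.1] w 0.04 gf 0.0
shift cm [-1.14 -4.25  8.81] then turn [-0.0085 -0.0034 -0.0008]
shift cm [ 0.  -0.  10.5] then turn [0. 0. 0.]
```

View pics/w2.png

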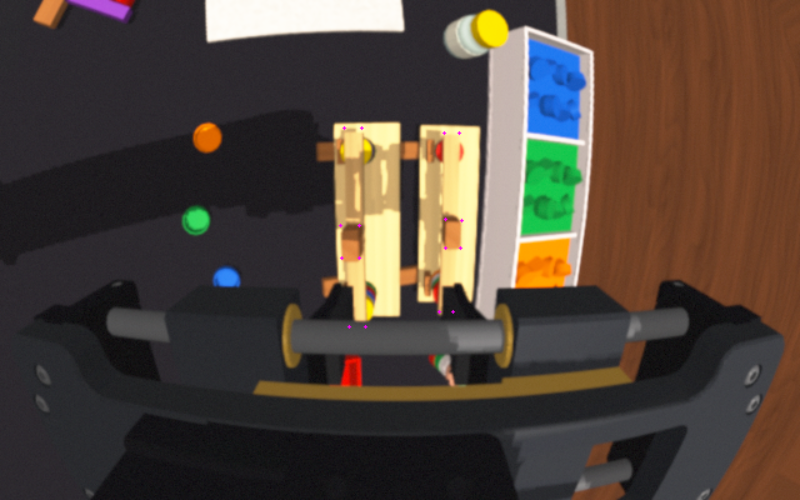

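>>> drive_tool --angular '[[0,0,0],[0,0,0],[0,0,0],[0,0,0],[-0.008,-0.003,-0.012],[0,0,0],[0,0,0],[0,0,0],[0,0,0],[0,0,0],[0,0,0],[0,0,0],[0,0,0],[0,0,0],[0,0,0]]' --delta_pos '[[-0.28,-1.06,2.2],[-0.28,-1.06,2.2],[-0.28,-1.06,2.2],[-0.28,-1.06,2.2],[0,0,0],[0,0,2],[0,0,2],[0,0,2],[0,0,1.5],[0,0,1.2],[0,0,1],[0,0,0.5],[0,0,0.3],[0,0,0],[0,0,0]]' --gripper '[4,4,4,4,4,4,4,4,4,4,4,4,4,4,4]'

```text
time_s: 7.25
tool_pos: [0.5775, -0.0166, 0.1067]
tool_rot: [155.0, 0.3, 92.3]
force: [0.1, 0.2, 0.1]
grip_width: 0.0399
grasp_force: 0.0
```

>>> drive_tool --angular '[[0,0,0],[0,0,0],[0,0,0],[0,0,0],[0,0,0],[0,0,0]]' --delta_pos '[[0,0,0],[0,0,0],[0,0,0],[0,0,0],[0,0,0],[0,0,0]]' --gripper '[2.5,2,1.6,1.2,1.0,1.0]' --squeeze 35

```text
time_s: 7.85
tool_pos: [0.5784, -0.0166, 0.107]
tool_rot: [154.9, 0.3, 92.3]
force: [3.7, -0.1, -1.0]
grip_width: 0.0157
grasp_force: 34.9
```

Run:
```python
from h import *
plan()
shot('wrist')
```

```text
now [ 0.5784 -0.0166  0.107 ] [154.88   0.26  92.29] t 7.85 f [ 3.7 -0.1 -1. ] w 0.0157 gf 34.85733309877105
```

>>> drive_tool --angular '[[0,0,0],[0,0,0],[0,0,0],[0,0,0],[0,0,0],[0,0,0],[0,0,0],[0,0,0],[0,0,0],[0,0,0]]' --delta_pos '[[0,0,-0.3],[0,0,-0.7],[0,0,-1.5],[0,0,-2],[0,0,-2],[0,0,-2],[0,0,-2],[0,0,-2],[0,0,-2],[0,0,-1]]' --gripper '[1,1,1,1,1,1,1,1,1,1]'

```text
time_s: 8.9
tool_pos: [0.5102, -0.0175, 0.2458]
tool_rot: [155.3, 0.3, 92.5]
force: [-0.0, -1.7, -1.3]
grip_width: 0.016
grasp_force: 34.9
```

Run:
```python
from h import *
yaw=7.2;c,s=np.cos(np.radians(yaw)),np.sin(np.radians(yaw))
M=np.array([.5403,.3208,.09]);X=M-.055*np.array([c,s,0])
r=Tr(yaw); knob=X+[0,0,.030]
print('seat tcp',knob-[0,0,.005])
plan(([.49,-.017,.27],Tr(2.3,25)),([.49,.10,.27],r),(knob+[0,0,.075],r))
```

```text
seat tcp [0.48573369 0.31390667 0.115     ]
now [ 0.5102 -0.0175  0.2458] [155.28   0.28  92.49] t 8.9 f [-0.  -1.7 -1.3] w 0.016 gf 34.869469036348164
shift cm [ 0.12 -0.81 -3.04] then turn [-0.0049  0.003   0.0051]
shift cm [11.69  0.43  0.2 ] then turn [ 0.4361  0.0187 -0.0842]
shift cm [21.28  2.26  7.5 ] then turn [0. 0. 0.]
```

>>> drive_tool --angular '[[0,0,0],[0,0,0],[0,0,0],[0,0,0],[0,0,0],[0,0,0],[0.072,0.003,-0.013],[0.072,0.003,-0.013],[0.072,0.003,-0.013],[0.072,0.003,-0.013],[0.072,0.003,-0.013],[0.071,0.003,-0.014],[0,0,0]]' --delta_pos '[[0,-0.4,-1.5],[0,-0.4,-1.5],[2.9,0.1,0],[2.9,0.1,0],[2.9,0.1,0],[2.9,0.1,0.2],[0,0,0],[0,0,0],[0,0,0],[0,0,0],[0,0,0],[0,0,0],[0,0,0]]' --gripper '[1,1,1,1,1,1,1,1,1,1,1,1,1]'

```text
time_s: 10.2
tool_pos: [0.5088, 0.0953, 0.2609]
tool_rot: [-179.5, 0.1, 96.9]
force: [0.1, -0.3, -3.2]
grip_width: 0.0157
grasp_force: 34.9
```

>>> drive_tool --angular '[[0,0,0],[0,0,0],[0,0,0],[0,0,0],[0,0,0],[0,0,0],[0,0,0],[0,0,0],[0,0,0],[0,0,0]]' --delta_pos '[[2.66,0.28,0],[2.66,0.28,0],[2.66,0.28,0],[2.66,0.28,0.9],[2.66,0.28,1.5],[2.66,0.28,1.7],[2.66,0.28,1.7],[2.66,0.28,1.7],[0,0,0],[0,0,0]]' --gripper '[1,1,1,1,1,1,1,1,1,1]'

```text
time_s: 11.2
tool_pos: [0.5036, 0.3092, 0.1862]
tool_rot: [-179.7, 0.3, 97.0]
force: [0.5, -0.8, -2.7]
grip_width: 0.0162
grasp_force: 34.9
```

Run:
```python
from h import *
r=Tr(7.2)
plan(([.4857,.3139,.19],r))
o=telemetry.get_obs()
kn=o['tool_pos']+[0,0,.005]; B=R.from_euler('z',7.2,degrees=True)
w=shot('wrist');s=shot('scene');a=w['pixels'].copy();b=s['pixels'].copy()
pts=[(x,y*.098,z) for x in(-.008,.008) for y in(-1,1) for z in (-.016,-.030)]+[(-.008,-.003,-.030),(-.008,.003,-.030),(.008,0,-.024)]
for q in pts:
    X=kn+B.apply(q)
    cv2.circle(a,tuple(int(round(v)) for v in fproj(w,X)),0,(255,0,255),-1)
    u=proj(s,X);cv2.circle(b,tuple(int(round(v)) for v in u),0,(255,0,255),-1)
u=proj(s,kn).astype(int);print(u)
A=cv2.resize(a[60:330,200:460],None,fx=1.5,fy=1.5,interpolation=cv2.INTER_CUBIC)
C=cv2.resize(b[u[1]-60:u[1]+75,u[0]-65:u[0]+65],None,fx=3,fy=3,interpolation=cv2.INTER_CUBIC)
cv2.imwrite('pics/h1.png',np.hstack([A,C])[:,:,::-1])
```

```text
now [0.5036 0.3092 0.1862] [-179.66    0.25   97.05] t 11.2 f [ 0.5 -0.8 -2.7] w 0.0162 gf 34.92024402221432
shift cm [ 0.69 -1.72 -0.38] then turn [-0.0059  0.0044 -0.0026]
[358  97]
```

View pics/h1.png

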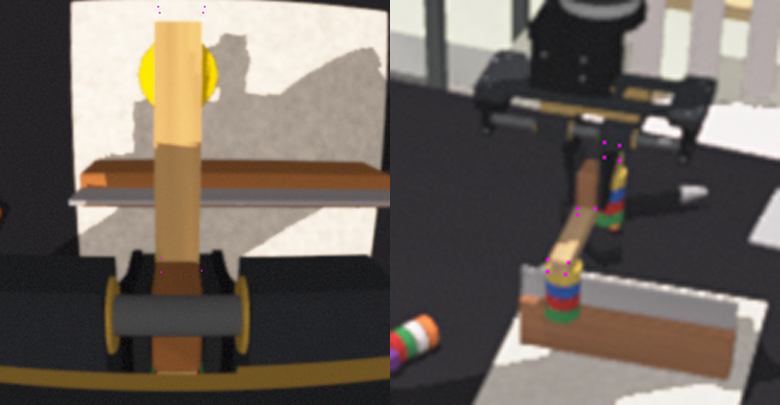

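```bash
cat > fit.py <<'E'
from h import *
from scipy.optimize import least_squares
def masks(s,box):
    hsv=cv2.cvtColor(s['pixels'],cv2.COLOR_RGB2HSV).astype(int);h,S,v=hsv[...,0],hsv[...,1],hsv[...,2]
    b=np.zeros(h.shape,bool);b[box[1]:box[3],box[0]:box[2]]=1
    ok=b&(S>130)&(v>60)
    return {'red':ok&((h<6)|(h>174)),'blue':ok&(h>100)&(h<130),'green':ok&(h>45)&(h<90),'yellow':ok&(h>22)&(h<34)}
def blobs(m):
    n,l,st,c=cv2.connectedComponentsWithStats(m.astype(np.uint8))
    return sorted([(st[i,4],c[i].round(1).tolist(),st[i,:4].tolist()) for i in range(1,n) if st[i,4]>12],reverse=True)[:4]
E
python3 - <<'E'
from fit import *
s=shot('scene'); o=telemetry.get_obs(); kn=o['tool_pos']+[0,0,.005];B=R.from_euler('z',7.05,degrees=True)
u=proj(s,kn).astype(int)
for k,m in masks(s,(u[0]-45,u[1]-50,u[0]+40,u[1]+75)).items(): print(k,blobs(m))
cam=np.array(s['origin'])
def band(sgn,i):
    th=np.linspace(0,2*np.pi,72,endpoint=False);P=[]
    for z in np.linspace(.01275*i,.01275*(i+1),5):
        for t in th:
            n=B.apply([np.cos(t),np.sin(t),0]); X=kn+B.apply([.015*np.cos(t),sgn*.08+.015*np.sin(t),z-.081])
            if n@(cam-X)>0: P.append(proj(s,X))
    P=np.array(P);return P.mean(0).round(1),P.min(0).round(1),P.max(0).round(1)
for i,c in enumerate(['green','red','blue','yellow']): print(c,'near',band(-1,i),'far',band(1,i))
w=shot('wrist')
print('lath end prof', w['pixels'][60:90,318].astype(int).tolist())
for f in('beam_a_knob','beam_a_notch'): print(f,models.search_frame(s,f)[:2])
print(proj(s,kn),proj(s,kn-[0,0,.03]))
E
```

```text
red [(np.int32(31), [350.0, 137.7], [345, 136, 11, 4]), (np.int32(20), [367.6, 105.7], [364, 104, 8, 4])]
blue [(np.int32(27), [350.4, 133.6], [346, 132, 10, 4]), (np.int32(13), [368.2, 101.8], [366, 100, 6, 4])]
green [(np.int32(14), [350.1, 142.0], [346, 141, 9, 3])]
yellow [(np.int32(14), [351.7, 128.8], [347, 125, 9, 6])]
green near (array([350. , 140.7]), array([344.2, 136.4]), array([356.1, 144. ])) far (array([364.7, 108.3]), array([359.2, 104.4]), array([370.2, 111.3]))
red near (array([350.2, 136.6]), array([344.3, 132.3]), array([356.3, 139.9])) far (array([364.9, 104.3]), array([359.4, 100.4]), array([370.5, 107.3]))
blue near (array([350.3, 132.4]), array([344.4, 128.1]), array([356.5, 135.8])) far (array([365.1, 100.2]), array([359.6,  96.3]), array([370.7, 103.3]))
yellow near (array([350.5, 128.2]), array([344.6, 123.8]), array([356.7, 131.5])) far (array([365.3,  96.1]), array([359.8,  92.2]), array([371. ,  99.2]))
lath end prof [[251, 246, 237], [251, 246, 236], [250, 245, 235], [250, 243, 234], [249, 242, 231], [249, 242, 232], [249, 242, 231], [248, 242, 231], [248, 240, 229], [247, 239, 227], [247, 239, 229], [247, 240, 229], [247, 239, 225], [247, 233, 210], [242, 213, 160], [241, 198, 127], [240, 193, 118], [239, 194, 115], [239, 192, 116], [240, 194, 119], [240, 194, 118], [240, 194, 117], [241, 194, 120], [240, 194, 118], [240, 193, 119], [240, 194, 119], [240, 194, 117], [240, 193, 115], [240, 195, 118], [240, 193, 118]]
beam_a_knob [{'centre': [353.1, 115.8], 'p': 0.57}]
beam_a_notch [{'centre': [354.2, 115.8], 'p': 0.66}]
[358.86727778  97.33162367] [358.40551016 107.38720353]
```

Run:
```python
from h import *
w=shot('wrist');o=telemetry.get_obs(); kn=o['tool_pos']+[0,0,.005];B=R.from_euler('z',7.05,degrees=True)
f=lambda dy,dz,roll=0: fproj(w,kn+B.apply(R.from_euler('x',roll,degrees=True).apply([0,.098,-.016])+[0,dy,dz]))
print(f(0,0),f(-.005,0),f(0,-.005),f(0,0,-2), 'obs row 73.7')
```

```text
[320.07679325  63.9272896 ] [320.10124573  73.44246265] [320.03406282  65.42221288] [320.05038567  66.1047869 ] obs row 73.7
```

Run:
```python
from h import *
r=Tr(7.2)
plan(([.4851,.3187,.150],r),([.4851,.3187,.119],r))
```

```text
now [0.5056 0.3086 0.1878] [-1.7982e+02  1.7000e-01  9.6860e+01] t 11.55 f [ 0.3  0.5 -2.9] w 0.0158 gf 34.92057505849516
shift cm [ 1.25 -1.9   3.78] then turn [-0.0031  0.0029 -0.006 ]
shift cm [0.  0.  3.1] then turn [0. 0. 0.]
```

>>> drive_tool --angular '[[0,0,0],[0,0,0],[0,0,-0.006],[0,0,0],[0,0,0],[0,0,0],[0,0,0],[0,0,0],[0,0,0],[0,0,0],[0,0,0]]' --delta_pos '[[0.42,-0.63,0.5],[0.42,-0.63,0.5],[0.41,-0.64,0.5],[0,0,1.2],[0,0,1.1],[0,0,1],[0,0,0.8],[0,0,0.7],[0,0,0.5],[0,0,0],[0,0,0]]' --gripper '[1,1,1,1,1,1,1,1,1,1,1]'

```text
time_s: 12.65
tool_pos: [0.4847, 0.3194, 0.1194]
tool_rot: [-179.8, 0.2, 97.3]
force: [0.3, 0.5, -2.8]
grip_width: 0.0156
grasp_force: 34.9
```

Run:
```python
from h import *
plan(([.4851,.3187,.116],Tr(7.2)))
```

```text
now [0.4847 0.3194 0.1194] [-1.7978e+02  1.5000e-01  9.7270e+01] t 12.65 f [ 0.3  0.5 -2.8] w 0.0156 gf 34.920304720290005
shift cm [-0.07  0.03  0.34] then turn [-0.0038  0.0027  0.0013]
```

>>> drive_tool --angular '[[0,0,0],[0,0,0],[0,0,0],[0,0,0]]' --delta_pos '[[-0.05,0,0.1],[0,0,0.1],[0,0,0.05],[0,0,0]]' --gripper '[1,1,1,1]'

```text
time_s: 13.05
tool_pos: [0.4845, 0.3187, 0.1168]
tool_rot: [-179.8, 0.2, 97.3]
force: [1.5, 0.9, -3.3]
grip_width: 0.0154
grasp_force: 34.9
```

>>> drive_tool --angular '[[0,0,0],[0,0,0],[0,0,0]]' --delta_pos '[[0,0,0.1],[0,0,0],[0,0,0]]' --gripper '[1,1,1]'

```text
time_s: 13.35
tool_pos: [0.4845, 0.3187, 0.1157]
tool_rot: [-179.8, 0.2, 97.3]
force: [0.5, -0.3, -3.2]
grip_width: 0.0157
grasp_force: 34.9
```

>>> drive_tool --angular '[[0,0,0],[0,0,0],[0,0,0]]' --delta_pos '[[0,0,0.1],[0,0,0],[0,0,0]]' --gripper '[1,1,1]'

```text
time_s: 13.65
tool_pos: [0.4845, 0.3187, 0.1147]
tool_rot: [-179.8, 0.2, 97.3]
force: [-0.1, -0.3, -1.9]
grip_width: 0.0157
grasp_force: 34.9
```

>>> drive_tool --angular '[[0,0,0],[0,0,0],[0,0,0]]' --delta_pos '[[0,0,0.1],[0,0,0],[0,0,0]]' --gripper '[1,1,1]'

```text
time_s: 13.95
tool_pos: [0.4845, 0.3187, 0.1137]
tool_rot: [-179.8, 0.2, 97.3]
force: [1.1, -0.2, -1.8]
grip_width: 0.0158
grasp_force: 34.9
```

>>> drive_tool --angular '[[0,0,0],[0,0,0],[0,0,0]]' --delta_pos '[[0,0,0.1],[0,0,0],[0,0,0]]' --gripper '[1,1,1]'

```text
time_s: 14.25
tool_pos: [0.4847, 0.3188, 0.1131]
tool_rot: [-179.8, 0.2, 97.3]
force: [-0.2, -0.4, -0.6]
grip_width: 0.0157
grasp_force: 34.9
```

>>> drive_tool --angular '[[0,0,0],[0,0,0],[0,0,0]]' --delta_pos '[[0,0,0.1],[0,0,0],[0,0,0]]' --gripper '[1,1,1]'

```text
time_s: 14.55
tool_pos: [0.4847, 0.3189, 0.1129]
tool_rot: [-179.8, 0.2, 97.3]
force: [-1.4, -1.3, 5.6]
grip_width: 0.0158
grasp_force: 34.9
```

>>> drive_tool --angular '[[0,0,0],[0,0,0],[0,0,0]]' --delta_pos '[[0,0,0.1],[0,0,0],[0,0,0]]' --gripper '[1,1,1]'

```text
time_s: 14.85
tool_pos: [0.4847, 0.3189, 0.1128]
tool_rot: [-179.8, 0.2, 97.3]
force: [-3.0, -1.0, 9.3]
grip_width: 0.0161
grasp_force: 34.9
```

Run:
```python
from fit import *
plan();o=telemetry.get_obs();kn=o['tool_pos']+[0,0,.006];B=R.from_euler('z',7.2,degrees=True)
w=shot('wrist');s=shot('scene')
col=int(fproj(w,kn+B.apply([0,.09,-.016]))[0]);P=w['pixels'][:,col].astype(int)
print('end model row',fproj(w,kn+B.apply([0,.0932,-.016])),[ (r,P[r].tolist()) for r in range(66,84,2)])
u=proj(s,kn).astype(int)
for k,m in masks(s,(u[0]-45,u[1]-50,u[0]+40,u[1]+75)).items(): print(k,blobs(m))
for y in(-.0848,.0752): print([proj(s,kn+B.apply([0,y,z-.081])).round(1).tolist() for z in (.006,.019,.032,.045)])
```

```text
now [0.4847 0.3189 0.1128] [-179.82    0.18   97.28] t 14.85 f [-3.  -1.   9.3] w 0.0161 gf 34.93398008780787
end model row [321.11527768  73.20828113] [(66, [248, 242, 230]), (68, [249, 242, 231]), (70, [250, 243, 233]), (72, [250, 243, 232]), (74, [246, 222, 179]), (76, [242, 198, 120]), (78, [242, 199, 121]), (80, [242, 195, 119]), (82, [242, 197, 120])]
red [(np.int32(23), [344.0, 157.0], [340, 156, 9, 3]), (np.int32(17), [360.8, 124.8], [358, 123, 7, 4])]
blue [(np.int32(19), [343.8, 153.2], [340, 152, 9, 3])]
green []
yellow []
[[343.2, 158.3], [343.3, 154.4], [343.4, 150.5], [343.5, 146.5]]
[[357.6, 126.0], [357.8, 122.2], [357.9, 118.4], [358.1, 114.5]]
```

>>> drive_tool --angular '[[0,0,0],[0,0,0]]' --delta_pos '[[0,0,-0.12],[0,0,0]]' --gripper '[1,1]' --squeeze 6

```text
time_s: 15.15
tool_pos: [0.485, 0.319, 0.1128]
tool_rot: [-179.8, 0.1, 97.3]
force: [-1.4, -1.0, 5.2]
grip_width: 0.0162
grasp_force: 6.0
```

>>> drive_tool --angular '[[0,0,0],[0,0,0],[0,0,0],[0,0,0],[0,0,0],[0,0,0],[0,0,0]]' --delta_pos '[[0,0,0],[0,0,0],[0,0,0],[0,0,0],[0,0,0],[0,0,0],[0,0,0]]' --gripper '[1.7,1.8,2,2.4,3,4,4]'

```text
time_s: 15.85
tool_pos: [0.4845, 0.3187, 0.1119]
tool_rot: [-179.8, 0.2, 97.3]
force: [-0.3, 0.3, -0.1]
grip_width: 0.0366
grasp_force: 0.0
```

Run:
```python
from fit import *
plan();o=telemetry.get_obs();kn=o['tool_pos']+[0,0,.006]
w=shot('wrist');s=shot('scene')
P=w['pixels'][:,320].astype(int);print([(r,P[r].tolist()) for r in range(60,90,2)])
u=proj(s,kn).astype(int)
for k,m in masks(s,(u[0]-45,u[1]-50,u[0]+40,u[1]+75)).items(): print(k,blobs(m))
```

```text
now [0.4845 0.3187 0.1119] [-1.7976e+02  1.6000e-01  9.7280e+01] t 15.85 f [-0.3  0.3 -0.1] w 0.0366 gf 0.0
[(60, [246, 238, 227]), (62, [248, 240, 228]), (64, [249, 241, 231]), (66, [248, 242, 231]), (68, [249, 244, 233]), (70, [250, 244, 234]), (72, [249, 240, 227]), (74, [243, 207, 140]), (76, [241, 196, 118]), (78, [241, 194, 116]), (80, [242, 196, 118]), (82, [242, 197, 118]), (84, [242, 198, 121]), (86, [242, 196, 118]), (88, [242, 198, 120])]
red [(np.int32(24), [343.8, 156.9], [340, 155, 9, 4])]
blue [(np.int32(22), [344.1, 153.0], [340, 152, 10, 3])]
green []
yellow []
```

>>> drive_tool --angular '[[0,0,0],[0,0,0],[0,0,0],[0,0,0],[0,0,0],[0,0,0],[0,0,0],[0,0,0]]' --delta_pos '[[0,0,-0.5],[0,0,-1],[0,0,-2],[0,0,-3],[0,0,-3],[0,0,-3],[0,0,-3],[0,0,-1]]' --gripper '[4,4,4,4,4,4,4,4]'

```text
time_s: 16.75
tool_pos: [0.4863, 0.3205, 0.2816]
tool_rot: [179.9, 0.0, 97.3]
force: [-0.0, 0.2, 0.6]
grip_width: 0.0402
grasp_force: 0.0
```

Run:
```python
from h import *
kB=np.array([.681,-.0195,.1115]); r=Tr(2.3,25); z=r.apply([0,0,1])
plan((kB-z*.10+[0,0,.08],r),(kB-z*.10,r),(kB+z*.005,r))
```

```text
now [0.4863 0.3205 0.2816] [1.7988e+02 1.0000e-02 9.7290e+01] t 16.75 f [-0.   0.2  0.6] w 0.0402 gf 0.0
shift cm [-3.583e+01  1.079e+01 -2.000e-02] then turn [-0.434  -0.0189  0.0857]
shift cm [-0.   -3.38  7.25] then turn [0. 0. 0.]
shift cm [ 0.  -0.  10.5] then turn [0. 0. 0.]
```

>>> drive_tool --angular '[[0,0,0],[0,0,0],[0,0,0],[0,0,0],[0,0,0],[0,0,0],[0,0,0],[0,0,0],[0,0,0],[0,0,0],[0,0,0],[0,0,0],[-0.087,-0.004,0.017],[-0.087,-0.004,0.017],[-0.087,-0.004,0.017],[-0.087,-0.004,0.017],[-0.087,-0.004,0.017],[0,0,0],[0,0,0]]' --delta_pos '[[-2.99,0.9,0],[-2.99,0.9,0],[-2.99,0.9,0],[-2.99,0.9,0],[-2.99,0.9,0],[-2.99,0.9,0],[-2.99,0.9,0],[-2.99,0.9,0],[-2.99,0.9,0],[-2.99,0.9,0],[-2.99,0.9,0],[-2.99,0.9,0],[0,0,0],[0,0,0],[0,0,0],[0,0,0],[0,0,0],[0,0,0],[0,0,0]]' --gripper '[4,4,4,4,4,4,4,4,4,4,4,4,4,4,4,4,4,4,4]'

```text
time_s: 18.65
tool_pos: [0.6374, -0.023, 0.2777]
tool_rot: [155.4, 0.3, 92.3]
force: [0.2, -0.5, 0.4]
grip_width: 0.0402
grasp_force: 0.0
```

Run:
```python
from fit import *
kB=np.array([.681,-.0195,.1115]); r=Tr(2.3,25); z=r.apply([0,0,1]);y=r.apply([1,0,0])
plan((kB-z*.10,r),(kB+z*.005,r))
w=shot('wrist')
print('knob',proj and fproj(w,kB),[d for d in models.search_frame(w,'beam_b_knob')][:3])
for k in(-1,1):
  for i in(-.5,0,.5): print(k,i,fproj(w,kB+y*(.098*k)-(-z)*.016+r.apply([0,i*.016,0])))
im=w['pixels'].copy()
u=fproj(w,kB).astype(int);print(u)
a=cv2.resize(im[60:330,u[0]-80:u[0]+80],None,fx=2,fy=2,interpolation=cv2.INTER_CUBIC)
s=shot('scene');t=cv2.resize(s['pixels'][80:260,300:440],None,fx=3,fy=3,interpolation=cv2.INTER_CUBIC)
cv2.imwrite('pics/w3.png',np.hstack([a,t])[:,:,::-1]) if a.shape[0]==t.shape[0] else print(a.shape,t.shape)
```

```text
now [ 0.6374 -0.023   0.2777] [155.36   0.27  92.33] t 18.65 f [ 0.2 -0.5  0.4] w 0.0402 gf 0.0
shift cm [ 0.21 -3.02  6.93] then turn [-0.0062  0.0041  0.0025]
shift cm [ 0.  -0.  10.5] then turn [0. 0. 0.]
knob [290.75527009 181.31328305] [{'centre': [287.9, 172.5], 'p': 0.87}, {'centre': [26.1, 332.0], 'p': 0.85}, {'centre': [28.2, 2.8], 'p': 0.69}]
-1 -0.5 [287.2356866  258.16518586]
-1 0 [293.84669609 258.28272505]
-1 0.5 [300.48060846 258.38214288]
1 -0.5 [283.95541364  88.67777226]
1 0 [291.42822271  88.53659136]
1 0.5 [298.93329333  88.43653204]
[290 181]
```

View pics/w3.png

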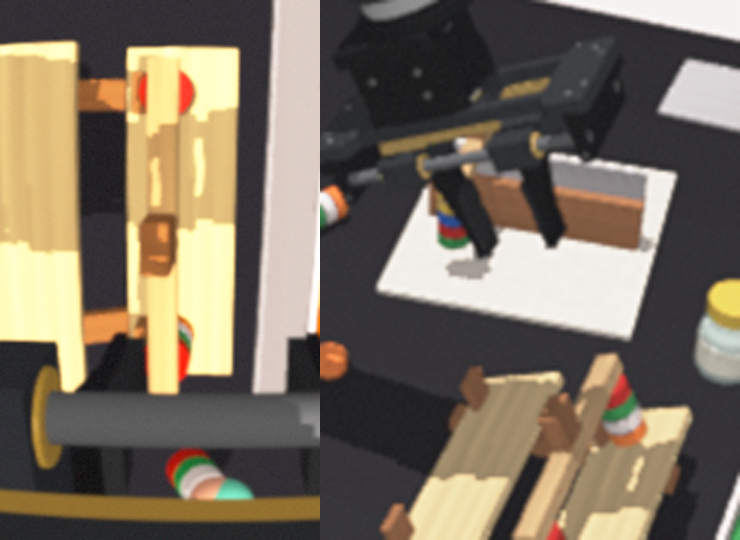

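>>> drive_tool --angular '[[0,0,0],[0,0,0],[0,0,0],[-0.006,0.004,0],[0,0,0],[0,0,0],[0,0,0],[0,0,0],[0,0,0],[0,0,0],[0,0,0],[0,0,0],[0,0,0],[0,0,0]]' --delta_pos '[[0.09,-0.75,1.73],[0.09,-0.75,1.73],[0.09,-0.76,1.73],[0.09,-0.76,1.74],[0,0,2],[0,0,2],[0,0,2],[0,0,1.5],[0,0,1.2],[0,0,1],[0,0,0.5],[0,0,0.3],[0,0,0],[0,0,0]]' --gripper '[4,4,4,4,4,4,4,4,4,4,4,4,4,4]'

```text
time_s: 20.2
tool_pos: [0.6838, -0.0178, 0.1075]
tool_rot: [154.9, 0.1, 92.4]
force: [0.2, -0.1, -0.1]
grip_width: 0.0396
grasp_force: 0.0
```

>>> drive_tool --angular '[[0,0,0],[0,0,0],[0,0,0],[0,0,0],[0,0,0],[0,0,0]]' --delta_pos '[[0,0,0],[0,0,0],[0,0,0],[0,0,0],[0,0,0],[0,0,0]]' --gripper '[2.5,2,1.6,1.2,1.0,1.0]' --squeeze 35

```text
time_s: 20.8
tool_pos: [0.6837, -0.0179, 0.107]
tool_rot: [154.9, 0.0, 92.4]
force: [-0.7, -0.3, 1.2]
grip_width: 0.0161
grasp_force: 34.9
```

>>> drive_tool --angular '[[0,0,0],[0,0,0],[0,0,0],[0,0,0],[0,0,0],[0,0,0],[0,0,0],[0,0,0],[0,0,0],[0,0,0],[0,0,0]]' --delta_pos '[[0,0,-0.3],[0,0,-0.7],[0,0,-1.5],[0,0,-2],[0,0,-2],[0,0,-2],[0,0,-2],[0,0,-2],[0,0,-2],[0,0,-2],[0,0,-2]]' --gripper '[1,1,1,1,1,1,1,1,1,1,1]'

```text
time_s: 21.9
tool_pos: [0.6031, -0.0208, 0.2746]
tool_rot: [155.1, 0.1, 92.5]
force: [0.3, 0.4, -2.0]
grip_width: 0.0157
grasp_force: 34.9
```

Run:
```python
from h import *
yaw=7.2;c,s=np.cos(np.radians(yaw)),np.sin(np.radians(yaw))
M=np.array([.5403,.3208,.09]);X=M+.055*np.array([c,s,0])
r=Tr(yaw); knob=X+[0,0,.030]
print('seat tcp',knob-[0,0,.005])
plan(([.58,.08,.29],Tr(2.3,25)),([.58,.08,.29],r),(knob+[0,0,.08],r))
```

```text
seat tcp [0.59486631 0.32769333 0.115     ]
now [ 0.6031 -0.0208  0.2746] [1.5511e+02 7.0000e-02 9.2460e+01] t 21.9 f [ 0.3  0.4 -2. ] w 0.0157 gf 34.913055097626966
shift cm [10.17 -1.05 -2.2 ] then turn [-0.0019 -0.0001  0.0031]
shift cm [0. 0. 0.] then turn [ 0.4361  0.0187 -0.0842]
shift cm [24.39  4.58  9.  ] then turn [0. 0. 0.]
```

>>> drive_tool --angular '[[0,0,0],[0,0,0],[0,0,0],[0,0,0],[0.073,0.003,-0.013],[0.073,0.003,-0.013],[0.073,0.003,-0.013],[0.073,0.003,-0.013],[0.072,0.003,-0.014],[0.071,0.003,-0.014],[0,0,0]]' --delta_pos '[[2.54,-0.26,-0.55],[2.54,-0.26,-0.55],[2.54,-0.26,-0.55],[2.54,-0.26,-0.55],[0,0,0],[0,0,0],[0,0,0],[0,0,0],[0,0,0],[0,0,0],[0,0,0]]' --gripper '[1,1,1,1,1,1,1,1,1,1,1]'

```text
time_s: 23.0
tool_pos: [0.5825, 0.0794, 0.2889]
tool_rot: [-179.9, -0.0, 97.1]
force: [0.4, -0.4, -3.5]
grip_width: 0.0159
grasp_force: 34.9
```

>>> drive_tool --angular '[[0,0,0],[0,0,0],[0,0,0],[0,0,0],[0,0,0],[0,0,0],[0,0,0],[0,0,0],[0,0,0],[0,0,0],[0,0,0]]' --delta_pos '[[3.05,0.57,0],[3.05,0.57,0],[3.05,0.57,0],[3.05,0.57,0],[3.05,0.57,0],[3.05,0.57,1],[3.05,0.57,2],[3.05,0.57,3],[0,0,2],[0,0,1],[0,0,0]]' --gripper '[1,1,1,1,1,1,1,1,1,1,1]'

```text
time_s: 24.1
tool_pos: [0.5968, 0.3257, 0.1985]
tool_rot: [180.0, 0.2, 97.0]
force: [0.4, -1.2, -3.4]
grip_width: 0.0161
grasp_force: 34.9
```

Run:
```python
from h import *
plan(([.5949,.3277,.15],Tr(7.2)))
o=telemetry.get_obs(); yaw=o['tool_rot'][2]-90;B=R.from_euler('z',yaw,degrees=True)
w=shot('wrist');o=telemetry.get_obs();kn=o['tool_pos']+[0,0,.005]
f=lambda dy,dz,roll=0: fproj(w,kn+B.apply(R.from_euler('x',roll,degrees=True).apply([0,.098,-.016])+[0,dy,dz]))
print(f(0,0),f(-.005,0),f(.005,0),f(0,-.005),f(0,0,-2))
P=w['pixels'][:,int(f(0,0)[0])].astype(int);print([(r,P[r].tolist()) for r in range(44,84)])
# beam A far-end colours for tip check
s=shot('scene')
from fit import masks,blobs
for k,m in masks(s,(300,80,440,200)).items(): print(k,blobs(m))
```

```text
now [0.5968 0.3257 0.1985] [1.800e+02 1.500e-01 9.703e+01] t 24.1 f [ 0.4 -1.2 -3.4] w 0.0161 gf 34.91481473898375
shift cm [ 0.24 -0.17  4.85] then turn [ 0.0001  0.0027 -0.0029]
[322.89259235  63.66500099] [322.88107919  73.28097101] [322.90075048  54.14590007] [322.73492447  65.18632693] [322.78273587  65.87262212]
[(44, [44, 43, 47]), (45, [47, 43, 47]), (46, [43, 41, 44]), (47, [44, 41, 44]), (48, [47, 42, 48]), (49, [38, 38, 41]), (50, [45, 44, 46]), (51, [45, 42, 46]), (52, [44, 43, 44]), (53, [43, 43, 46]), (54, [46, 43, 49]), (55, [45, 42, 48]), (56, [46, 42, 45]), (57, [44, 39, 46]), (58, [45, 42, 45]), (59, [45, 42, 46]), (60, [48, 44, 48]), (61, [42, 43, 45]), (62, [41, 39, 46]), (63, [56, 53, 55]), (64, [147, 135, 126]), (65, [243, 231, 215]), (66, [253, 245, 223]), (67, [253, 236, 177]), (68, [253, 228, 145]), (69, [253, 227, 141]), (70, [253, 228, 143]), (71, [253, 228, 142]), (72, [253, 226, 140]), (73, [253, 227, 142]), (74, [253, 227, 140]), (75, [253, 228, 144]), (76, [253, 227, 140]), (77, [253, 227, 142]), (78, [253, 227, 142]), (79, [253, 228, 141]), (80, [253, 228, 142]), (81, [253, 228, 143]), (82, [253, 227, 140]), (83, [253, 228, 141])]
red [(np.int32(55), [389.4, 127.3], [383, 123, 13, 9]), (np.int32(27), [344.0, 156.8], [340, 155, 9, 4]), (np.int32(20), [405.4, 94.6], [404, 92, 4, 7]), (np.int32(20), [360.3, 124.8], [357, 123, 8, 4])]
blue [(np.int32(22), [344.1, 153.0], [340, 152, 10, 3])]
green [(np.int32(16), [388.0, 133.2], [384, 132, 9, 3])]
yellow [(np.int32(109), [434.9, 179.8], [429, 174, 11, 15]), (np.int32(13), [345.2, 148.5], [340, 145, 9, 6])]
```

>>> drive_tool --angular '[[0,0,0],[0,0,0],[0,0,-0.003],[0,0,0],[0,0,0],[0,0,0],[0,0,0],[0,0,0],[0,0,0]]' --delta_pos '[[0.2,-0.09,1.5],[0.19,-0.08,1.5],[0,0,1.4],[0,0,1.2],[0,0,1],[0,0,0.8],[0,0,0.5],[0,0,0],[0,0,0]]' --gripper '[1,1,1,1,1,1,1,1,1]'

```text
time_s: 25.1
tool_pos: [0.5959, 0.3314, 0.1213]
tool_rot: [179.8, -0.0, 97.2]
force: [0.5, -0.6, -2.3]
grip_width: 0.0159
grasp_force: 34.9
```

Run:
```python
from h import *
plan(([.5947,.3292,.115],Tr(7.2)))
```

```text
now [0.5959 0.3314 0.1213] [179.84  -0.    97.25] t 25.1 f [ 0.5 -0.6 -2.3] w 0.0159 gf 34.91492590278085
shift cm [-0.2  -0.15  0.63] then turn [ 0.0028 -0.0001  0.0008]
```

>>> drive_tool --angular '[[0,0,0],[0,0,0],[0,0,0],[0,0,0],[0,0,0]]' --delta_pos '[[-0.2,-0.1,0.1],[0,0,0.2],[0,0,0.2],[0,0,0.1],[0,0,0]]' --gripper '[1,1,1,1,1]'

```text
time_s: 25.6
tool_pos: [0.5948, 0.329, 0.1146]
tool_rot: [179.9, 0.0, 97.2]
force: [0.1, -0.1, -3.3]
grip_width: 0.0156
grasp_force: 34.9
```

>>> drive_tool --angular '[[0,0,0],[0,0,0],[0,0,0]]' --delta_pos '[[0,0,0.1],[0,0,0.05],[0,0,0]]' --gripper '[1,1,1]'

```text
time_s: 25.9
tool_pos: [0.5949, 0.3291, 0.1133]
tool_rot: [179.9, 0.0, 97.3]
force: [-0.4, 0.2, -2.6]
grip_width: 0.0155
grasp_force: 34.9
```

>>> drive_tool --angular '[[0,0,0],[0,0,0],[0,0,0]]' --delta_pos '[[0,0,0.1],[0,0,0],[0,0,0]]' --gripper '[1,1,1]'

```text
time_s: 26.2
tool_pos: [0.595, 0.3291, 0.1129]
tool_rot: [179.9, 0.0, 97.2]
force: [-0.4, -1.1, -0.0]
grip_width: 0.0161
grasp_force: 34.9
```

>>> drive_tool --angular '[[0,0,0],[0,0,0],[0,0,0]]' --delta_pos '[[0,0,0.1],[0,0,0],[0,0,0]]' --gripper '[1,1,1]'

```text
time_s: 26.5
tool_pos: [0.5951, 0.3292, 0.1127]
tool_rot: [179.8, 0.0, 97.2]
force: [-3.3, -1.4, 4.6]
grip_width: 0.0157
grasp_force: 34.9
```

>>> drive_tool --angular '[[0,0,0],[0,0,0],[0,0,0],[0,0,0],[0,0,0],[0,0,0],[0,0,0],[0,0,0],[0,0,0],[0,0,0],[0,0,0],[0,0,0]]' --delta_pos '[[0,0,-0.05],[0,0,0],[0,0,0],[0,0,0],[0,0,0],[0,0,0],[0,0,0],[0,0,0],[0,0,0],[0,0,0],[0,0,0],[0,0,0]]' --gripper '[1,1,1.7,1.8,2,2.4,3,4,4,4,4,4]' --squeeze 6

```text
time_s: 27.7
tool_pos: [0.595, 0.329, 0.1119]
tool_rot: [179.9, 0.0, 97.2]
force: [-0.3, -0.2, 0.1]
grip_width: 0.0397
grasp_force: 0.0
```

>>> drive_tool --angular '[[0,0,0],[0,0,0],[0,0,0],[0,0,0],[0,0,0],[0,0,0],[0,0,0],[0,0,0],[0,0,0],[0,0,0],[0,0,0]]' --delta_pos '[[0,0,-0.5],[0,0,-1],[0,0,-2],[0,0,-2],[0,0,-2],[0,0,-2],[0,0,-2],[0,0,-2],[0,0,0],[0,0,0],[0,0,0]]' --gripper '[4,4,4,4,4,4,4,4,4,4,4]'

```text
time_s: 28.8
tool_pos: [0.5942, 0.3287, 0.2456]
tool_rot: [180.0, 0.1, 97.2]
force: [0.5, -1.3, -0.7]
grip_width: 0.0396
grasp_force: 0.0
```

Run:
```python
from fit import *
plan()
w=shot('wrist');s=shot('scene');t=shot('top')
for k,m in masks(s,(300,80,430,200)).items(): print(k,blobs(m))
a=cv2.resize(s['pixels'][80:215,300:430],None,fx=3.2,fy=3.2,interpolation=cv2.INTER_CUBIC)
b=cv2.resize(w['pixels'][:,120:460],None,fx=1.08,fy=1.08)
print(a.shape,b.shape,1.08*120);cv2.imwrite('pics/v9.png',np.hstack([a[:432],b[:432]])[:,:,::-1])
```

```text
now [0.5942 0.3287 0.2456] [1.7997e+02 6.0000e-02 9.7250e+01] t 28.8 f [ 0.5 -1.3 -0.7] w 0.0396 gf 0.0
red [(np.int32(47), [387.3, 144.7], [382, 142, 11, 6]), (np.int32(24), [343.8, 156.9], [340, 155, 9, 4]), (np.int32(20), [360.3, 124.8], [357, 123, 8, 4]), (np.int32(17), [399.6, 131.4], [397, 129, 5, 5])]
blue [(np.int32(19), [344.2, 153.2], [340, 152, 9, 3])]
green [(np.int32(25), [385.9, 149.7], [382, 148, 9, 4])]
yellow []
(432, 416, 3) (432, 367, 3) 129.60000000000002
```

View pics/v9.png

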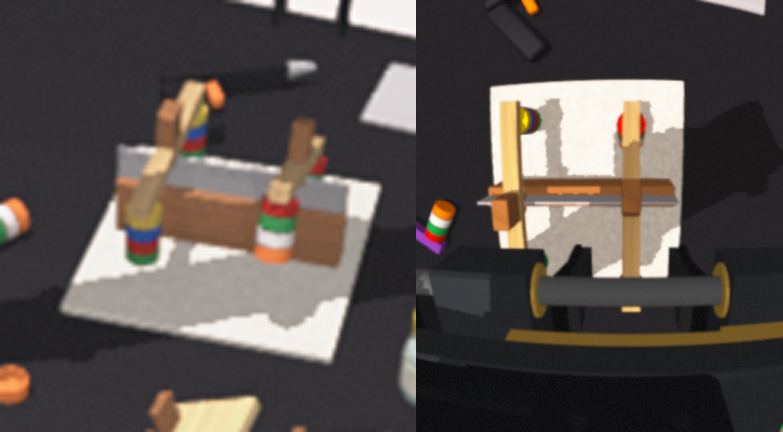

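```bash
cat > tip.py <<'E'
from fit import *
E0=np.array([.5949,.3277,.0895])
Bz=R.from_euler('z',7.2,degrees=True)
def pt(roll,dy,q): # q in notch frame
    return E0+Bz.apply(R.from_euler('x',roll,degrees=True).apply(np.array(q)+[0,dy,0]))
E
python3 - <<'E'
from tip import *
w=shot('wrist');s=shot('scene')
def cols(roll,dy):
    return np.r_[fproj(w,pt(roll,dy,(0,.098,.014)))[1],fproj(w,pt(roll,dy,(0,-.098,.014)))[1]]
c=int(fproj(w,E0+[0,.06,0])[0]);P=w['pixels'].astype(int)
for c in(316,320): 
  for a,b in((82,100),(278,294)): print(c,a,[P[r,c].tolist() for r in range(a,b)])
for roll in(-20,20,-17,17):
    for dy in(-.004,0,.004): print(roll,dy,cols(roll,dy).round(1),'sceneNearRed',proj(s,pt(roll,dy,(0,-.088,-.006))).round(1),'green',proj(s,pt(roll,dy,(0,-.088,-.019))).round(1))
E
```

```text
316 82 [[251, 245, 235], [252, 248, 240], [253, 249, 242], [253, 249, 242], [252, 249, 241], [252, 247, 239], [251, 246, 238], [250, 244, 234], [250, 244, 235], [250, 244, 234], [249, 241, 229], [243, 224, 189], [234, 191, 130], [230, 180, 109], [230, 181, 108], [232, 183, 111], [231, 182, 109], [232, 181, 108]]
316 278 [[73, 71, 72], [73, 72, 73], [71, 71, 70], [68, 68, 68], [75, 71, 67], [116, 95, 75], [188, 146, 95], [239, 191, 118], [246, 204, 123], [240, 193, 119], [187, 142, 90], [94, 71, 53], [41, 39, 41], [41, 40, 41], [37, 37, 41], [42, 38, 42]]
320 82 [[252, 248, 241], [252, 248, 239], [252, 248, 240], [253, 248, 241], [252, 248, 240], [252, 247, 238], [252, 247, 238], [251, 245, 236], [251, 245, 235], [250, 245, 235], [250, 242, 229], [247, 227, 193], [243, 204, 138], [241, 195, 119], [241, 195, 119], [241, 195, 117], [240, 195, 119], [241, 196, 120]]
320 278 [[73, 71, 73], [73, 71, 72], [69, 68, 70], [67, 68, 66], [77, 72, 70], [116, 96, 73], [190, 148, 95], [238, 193, 115], [246, 205, 123], [240, 193, 117], [187, 141, 88], [96, 74, 52], [45, 40, 43], [42, 38, 42], [41, 4
[... 155 characters left out ...]
49.8]
-20 0.004 [ 88.4 282.9] sceneNearRed [385.7 144.5] green [385.  149.4]
20 -0.004 [102.  266.1] sceneNearRed [383.7 164. ] green [383.7 166.6]
20 0 [ 97.4 263.8] sceneNearRed [384.  162.7] green [384.  165.4]
20 0.004 [ 92.8 261.5] sceneNearRed [384.3 161.5] green [384.3 164.1]
-17 -0.004 [ 94.2 290.3] sceneNearRed [384.9 147.1] green [384.3 151.9]
-17 0 [ 90.6 286.4] sceneNearRed [385.2 146.6] green [384.5 151.4]
-17 0.004 [ 87.  282.5] sceneNearRed [385.5 146.1] green [384.8 150.9]
17 -0.004 [ 99.6 268.9] sceneNearRed [383.7 163.1] green [383.6 165.9]
17 0 [ 95.  266.6] sceneNearRed [384.  161.8] green [383.9 164.7]
17 0.004 [ 90.4 264.1] sceneNearRed [384.3 160.6] green [384.3 163.5]
```

Run:
```python
from tip import *
k=pt(-20,-.001,(0,0,.030));r=Tr(7.2,0,-20);z=r.apply([0,0,1]);print(k,z)
plan((k-z*.10,r),(k+z*.005,r))
```

```text
[0.59373178 0.33694741 0.1180328 ] [ 0.04286649 -0.33932321 -0.93969262]
now [0.5944 0.3289 0.246 ] [1.7995e+02 4.0000e-02 9.7250e+01] t 29.05 f [-0.4 -1.1  0.9] w 0.0401 gf 0.0
shift cm [4.23 0.04 3.4 ] then turn [ 0.001  -0.3484  0.0007]
shift cm [-0.   0.  10.5] then turn [0. 0. 0.]
```

>>> drive_tool --angular '[[0,-0.087,0],[0,-0.087,0],[0,-0.087,0],[0,-0.087,0],[0,0,0],[0,0,0]]' --delta_pos '[[0,0,0],[0,0,0],[0,0,0],[0,0,0],[1.4,0,1.3],[1.4,0,1.3]]' --gripper '[4,4,4,4,4,4]'

```text
time_s: 29.65
tool_pos: [0.5921, 0.3476, 0.2111]
tool_rot: [179.9, 19.8, 97.3]
force: [-0.0, 0.2, -0.7]
grip_width: 0.04
grasp_force: 0.0
```

Run:
```python
from tip import *
k=pt(-20,-.001,(0,0,.030));r=Tr(7.2,0,-20);z=r.apply([0,0,1])
plan((k-z*.05,r),(k+z*.005,r))
```

```text
now [0.5921 0.3476 0.2111] [179.9   19.84  97.25] t 29.65 f [-0.   0.2 -0.7] w 0.04 gf 0.0
shift cm [2.15 0.02 4.12] then turn [ 0.0021 -0.0028  0.0009]
shift cm [-0.  -0.   5.5] then turn [0. 0. 0.]
```

>>> drive_tool --angular '[[0,0,0],[0,0,0],[0,0,0],[0,0,0]]' --delta_pos '[[1.1,0,2],[1.0,0,2],[0,0,0],[0,0,0]]' --gripper '[4,4,4,4]'

```text
time_s: 30.05
tool_pos: [0.592, 0.3513, 0.1673]
tool_rot: [180.0, 20.0, 97.2]
force: [0.2, -0.2, 0.9]
grip_width: 0.04
grasp_force: 0.0
```

Run:
```python
from tip import *
k=pt(-20,-.001,(0,0,.030));r=Tr(7.2,0,-20);z=r.apply([0,0,1])
plan((k+z*.005,r))
```

```text
now [0.592  0.3513 0.1673] [179.95  19.98  97.16] t 30.05 f [ 0.2 -0.2  0.9] w 0.04 gf 0.0
shift cm [ 0.33 -0.01  5.62] then turn [ 0.0005 -0.0004 -0.0007]
```

>>> drive_tool --angular '[[0,0,0],[0,0,0],[0,0,0],[0,0,0],[0,0,0],[0,0,0]]' --delta_pos '[[0.3,0,1.5],[0,0,1.5],[0,0,1.2],[0,0,0.9],[0,0,0.4],[0,0,0]]' --gripper '[4,4,4,4,4,4]'

```text
time_s: 30.65
tool_pos: [0.5939, 0.336, 0.1147]
tool_rot: [179.9, 20.0, 97.2]
force: [0.6, 0.1, -0.3]
grip_width: 0.04
grasp_force: 0.0
```

>>> drive_tool --angular '[[0,0,0],[0,0,0],[0,0,0],[0,0,0],[0,0,0],[0,0,0],[0,0,0]]' --delta_pos '[[0,0,0],[0,0,0],[0,0,0],[0,0,0],[0,0,0],[0,0,0],[0,0,0]]' --gripper '[3,2.3,1.8,1.4,1,1,1]' --squeeze 35

```text
time_s: 31.35
tool_pos: [0.5941, 0.3369, 0.1157]
tool_rot: [179.8, 19.9, 97.2]
force: [-0.2, 0.6, 1.0]
grip_width: 0.0156
grasp_force: 35.0
```

>>> drive_tool --angular '[[0,0,0],[0,0,0],[0,0,0],[0,0,0],[0,0,0],[0,0,0],[0,0,0],[0,0,0]]' --delta_pos '[[0,0,-0.3],[0.1,0,-0.6],[0.4,0,-1.2],[0.7,0,-2],[0.7,0,-2],[0.7,0,-2],[0.7,0,-2],[0.7,0,-2]]' --gripper '[1,1,1,1,1,1,1,1]'

```text
time_s: 32.15
tool_pos: [0.5833, 0.4162, 0.2167]
tool_rot: [179.9, 19.9, 97.2]
force: [0.3, -0.2, -3.1]
grip_width: 0.0158
grasp_force: 35.0
```

Run:
```python
from fit import *
s=shot('scene');t=shot('top')
for k,m in masks(s,(320,110,375,170)).items(): print(k,blobs(m))
# tray corners: red mask in top
hsv=cv2.cvtColor(t['pixels'],cv2.COLOR_RGB2HSV).astype(int);m=((hsv[...,0]<8)|(hsv[...,0]>172))&(hsv[...,1]>150);m[:,:380]=0;m[:150]=0;m[250:]=0;m[:,510:]=0
n,l,st,c=cv2.connectedComponentsWithStats(m.astype(np.uint8));i=1+st[1:,4].argmax()
cn=cv2.findContours((l==i).astype(np.uint8),0,2)[0][0];rc=cv2.minAreaRect(cn);bx=cv2.boxPoints(rc);print(rc,bx)
P=np.array([onz(t,b,.045) for b in bx]);print(P.round(4),P.mean(0))
plan()
```

```text
red [(np.int32(25), [343.8, 156.9], [340, 155, 9, 4]), (np.int32(20), [360.3, 124.8], [357, 123, 8, 4])]
blue [(np.int32(21), [344.3, 153.0], [340, 152, 10, 3])]
green []
yellow []
((442.8627014160156, 204.61300659179688), (61.96624755859375, 105.5870361328125), 89.20427703857422) [[389.644   174.36604]
 [495.22086 172.8997 ]
 [496.0814  234.85997]
 [390.50455 236.32631]]
[[ 0.6056 -0.1785  0.045 ]
 [ 0.6081 -0.4612  0.045 ]
 [ 0.4428 -0.4551  0.045 ]
 [ 0.4411 -0.1768  0.045 ]] [ 0.52441792 -0.31791119  0.045     ]
now [0.5828 0.4191 0.2183] [179.71  19.64  97.35] t 32.25 f [ 0.4  0.1 -1.4] w 0.0158 gf 34.9981246702373
```

Run:
```python
from tip import *
plan(([.583,.419,.218],Tr(7.2)),([.583,.38,.30],Tr(7.2)),([.5244,-.30,.30],Tr(7.2)),([.5244,-.31,.13],Tr(.5)))
```

```text
now [0.5828 0.4191 0.2183] [179.71  19.64  97.35] t 32.25 f [ 0.4  0.1 -1.4] w 0.0158 gf 34.9981246702373
shift cm [0.   0.02 0.03] then turn [0.0055 0.3428 0.0035]
shift cm [-3.87 -0.49 -8.2 ] then turn [0. 0. 0.]
shift cm [-66.73 -14.34   0.  ] then turn [0. 0. 0.]
shift cm [-0.99 -0.13 17.  ] then turn [0.     0.     0.1169]
```

>>> drive_tool --angular '[[0.001,0.0686,0],[0.001,0.0686,0],[0.001,0.0686,0],[0.001,0.0686,0.002],[0.001,0.0686,0.002],[0,0,0],[0,0,0],[0,0,0],[0,0,0]]' --delta_pos '[[0,0,0],[0,0,0],[0,0,0],[0,0,0],[0,0,0],[-0.97,-0.12,-2.05],[-0.97,-0.12,-2.05],[-0.97,-0.12,-2.05],[-0.97,-0.12,-2.05]]' --gripper '[1,1,1,1,1,1,1,1,1]'

```text
time_s: 33.15
tool_pos: [0.5838, 0.3746, 0.2976]
tool_rot: [-179.8, 0.4, 96.9]
force: [0.9, 0.8, -2.4]
grip_width: 0.0158
grasp_force: 35.0
```

>>> drive_tool --angular '[[0,0,0],[0,0,0],[0,0,0],[0,0,0],[0,0,0],[0,0,0],[0,0,0],[0,0,0],[0,0,0],[0,0,0],[0,0,0],[0,0,0],[0,0,0],[0,0,0],[0,0,0],[0,0,0],[0,0,0],[0,0,0],[0,0,0],[0,0,0]]' --delta_pos '[[-3.34,-0.72,0],[-3.34,-0.72,0],[-3.34,-0.72,0],[-3.34,-0.72,0],[-3.34,-0.72,0],[-3.34,-0.72,0],[-3.34,-0.72,0],[-3.34,-0.72,0],[-3.34,-0.72,0],[-3.34,-0.72,0],[-3.34,-0.72,0],[-3.34,-0.72,0],[-3.34,-0.72,0],[-3.34,-0.72,0],[-3.34,-0.72,0],[-3.34,-0.72,0],[-3.34,-0.72,0],[-3.34,-0.72,0],[-3.34,-0.72,0],[-3.27,-0.66,0]]' --gripper '[1,1,1,1,1,1,1,1,1,1,1,1,1,1,1,1,1,1,1,1]'

```text
time_s: 35.15
tool_pos: [0.5211, -0.3052, 0.3009]
tool_rot: [-179.8, 0.3, 96.9]
force: [0.2, 0.5, -2.3]
grip_width: 0.0159
grasp_force: 35.0
```

Run:
```python
from tip import *
plan(([.5244,-.316,.30],Tr(.5)),([.5244,-.316,.13],Tr(.5)))
o=telemetry.get_obs(); yaw=o['tool_rot'][2]-90;B=R.from_euler('z',yaw,degrees=True)
w=shot('wrist');kn=telemetry.get_obs()['tool_pos']+[0,0,.005]
f=lambda dy,dz,roll=0: fproj(w,kn+B.apply(R.from_euler('x',roll,degrees=True).apply([0,.098,-.016])+[0,dy,dz]))
print(f(0,0),f(-.005,0),f(0,0,-3))
P=w['pixels'][:,int(f(0,0)[0])].astype(int);print([(r,P[r].tolist()) for r in range(52,84,2)])
```

```text
now [ 0.5211 -0.3052  0.3009] [-179.76    0.29   96.92] t 35.15 f [ 0.2  0.5 -2.3] w 0.0159 gf 34.99887675046921
shift cm [-1.11  0.2   0.1 ] then turn [-0.0039  0.0054  0.112 ]
shift cm [ 0.  0. 17.] then turn [0. 0. 0.]
[314.48819068  78.8869702 ] [314.47876006  88.50193153] [314.6293847   81.75102444]
[(52, [37, 38, 40]), (54, [31, 31, 36]), (56, [39, 36, 37]), (58, [37, 37, 38]), (60, [38, 38, 38]), (62, [36, 36, 40]), (64, [41, 40, 39]), (66, [181, 141, 88]), (68, [207, 159, 99]), (70, [207, 161, 100]), (72, [209, 160, 100]), (74, [208, 160, 101]), (76, [210, 159, 98]), (78, [209, 160, 99]), (80, [209, 159, 100]), (82, [209, 160, 98])]
```

>>> drive_tool --angular '[[0,0,0.056],[0,0,0.056],[0,0,0],[0,0,0],[0,0,0],[0,0,0],[0,0,0],[0,0,0],[0,0,0],[0,0,0],[0,0,0]]' --delta_pos '[[-0.5,0.1,0],[-0.5,0.1,0],[0,0,2.5],[0,0,2.5],[0,0,2.5],[0,0,2.5],[0,0,2.5],[0,0,2.5],[0,0,2],[0,0,0],[0,0,0]]' --gripper '[1,1,1,1,1,1,1,1,1,1,1]'

```text
time_s: 36.3
tool_pos: [0.5246, -0.3142, 0.1315]
tool_rot: [-179.8, 0.3, 90.5]
force: [0.5, 0.1, -2.0]
grip_width: 0.0157
grasp_force: 35.0
```

Run:
```python
from tip import *
plan(([.5244,-.316,.09],Tr(.5)))
o=telemetry.get_obs(); yaw=o['tool_rot'][2]-90;B=R.from_euler('z',yaw,degrees=True)
w=shot('wrist');kn=telemetry.get_obs()['tool_pos']+[0,0,.005]
f=lambda dy,dz,roll=0: fproj(w,kn+B.apply(R.from_euler('x',roll,degrees=True).apply([0,.098,-.016])+[0,dy,dz]))
print(f(0,0),f(-.005,0),f(0,0,-3))
P=w['pixels'][:,int(f(0,0)[0])].astype(int);print([(r,P[r].tolist()) for r in range(52,84,2)])
s=shot('scene');print(proj(s,kn),[(d['centre'],d['p']) for d in models.search_frame(s,'beam_b_knob')[:3]])
u=proj(s,kn).astype(int)
for k,m in masks(s,(u[0]-70,u[1]-70,u[0]+70,u[1]+90)).items():
    if k=='green': print(k,blobs(m))
for y in(-.08,.08): print([proj(s,kn+B.apply([0,y,z-.081])).round(1).tolist() for z in (.006,.019,.032,.045)])
```

```text
now [ 0.5246 -0.3142  0.1315] [-179.83    0.3    90.54] t 36.3 f [ 0.5  0.1 -2. ] w 0.0157 gf 34.99779611360282
shift cm [-0.16 -0.01  4.15] then turn [-0.003   0.0052  0.0007]
[322.52575427  64.26607856] [322.51397736  73.87036865] [322.40345631  67.57886267]
[(52, [174, 26, 15]), (54, [177, 29, 20]), (56, [234, 44, 36]), (58, [247, 51, 43]), (60, [248, 54, 47]), (62, [247, 51, 45]), (64, [246, 56, 45]), (66, [246, 183, 115]), (68, [246, 208, 130]), (70, [246, 210, 131]), (72, [246, 209, 130]), (74, [247, 210, 132]), (76, [246, 208, 130]), (78, [247, 213, 134]), (80, [247, 211, 133]), (82, [247, 211, 133])]
[243.30463093 293.09071512] [([277.0, 142.8], 0.92), ([230.2, 330.7], 0.91), ([157.9, 289.9], 0.71)]
green [(np.int32(19), [281.0, 223.7], [277, 223, 9, 3]), (np.int32(14), [226.2, 351.0], [221, 348, 11, 5])]
[[225.4, 352.5], [224.3, 348.5], [223.3, 344.5], [222.2, 340.4]]
[[267.9, 286.2], [267.3, 282.1], [266.8, 278.0], [266.2, 273.7]]
```

>>> drive_tool --angular '[[0,0,0],[0,0,0],[0,0,0],[0,0,0],[0,0,0],[0,0,0],[0,0,0],[0,0,0]]' --delta_pos '[[-0.1,0,1],[0,0,1],[0,0,0.9],[0,0,0.7],[0,0,0.6],[0,0,0.3],[0,0,0],[0,0,0]]' --gripper '[1,1,1,1,1,1,1,1]'

```text
time_s: 37.25
tool_pos: [0.5253, -0.3156, 0.0869]
tool_rot: [-179.9, 0.3, 90.6]
force: [-0.2, 0.7, -2.2]
grip_width: 0.0154
grasp_force: 35.0
```

>>> drive_tool --angular '[[0,0,0],[0,0,0],[0,0,0],[0,0,0],[0,0,0]]' --delta_pos '[[0,0,0.1],[0,0,0.1],[0,0,0.1],[0,0,0],[0,0,0]]' --gripper '[1,1,1,1,1]'

```text
time_s: 37.75
tool_pos: [0.5256, -0.3167, 0.0847]
tool_rot: [-180.0, 0.4, 90.5]
force: [0.4, -3.2, 4.3]
grip_width: 0.0157
grasp_force: 35.0
```

>>> drive_tool --angular '[[0,0,0],[0,0,0],[0,0,0]]' --delta_pos '[[0,0,0.1],[0,0,0],[0,0,0]]' --gripper '[1,1,1]'

```text
time_s: 38.05
tool_pos: [0.5256, -0.3164, 0.0833]
tool_rot: [-180.0, 0.4, 90.5]
force: [0.1, -3.2, 5.4]
grip_width: 0.0157
grasp_force: 35.0
```

>>> drive_tool --angular '[[0,0,0],[0,0,0],[0,0,0]]' --delta_pos '[[0,0,0.1],[0,0,0],[0,0,0]]' --gripper '[1,1,1]'

```text
time_s: 38.35
tool_pos: [0.5256, -0.3164, 0.0832]
tool_rot: [-180.0, 0.4, 90.5]
force: [-0.9, -2.9, 10.2]
grip_width: 0.0157
grasp_force: 35.0
```

>>> drive_tool --angular '[[0,0,0],[0,0,0],[0,0,0]]' --delta_pos '[[0,0,0.1],[0,0,0],[0,0,0]]' --gripper '[1,1,1]'

```text
time_s: 38.65
tool_pos: [0.5257, -0.3164, 0.0832]
tool_rot: [-180.0, 0.4, 90.5]
force: [-3.6, -2.8, 14.5]
grip_width: 0.0157
grasp_force: 35.0
```

Firmly seated. I'll relax the grip, release, then retreat.

>>> drive_tool --angular '[[0,0,0],[0,0,0],[0,0,0],[0,0,0],[0,0,0],[0,0,0],[0,0,0],[0,0,0]]' --delta_pos '[[0,0,-0.15],[0,0,0],[0,0,0],[0,0,0],[0,0,0],[0,0,0],[0,0,0],[0,0,0]]' --gripper '[1,1,1.7,1.8,2,2.6,3.4,4]' --squeeze 6

```text
time_s: 39.45
tool_pos: [0.5249, -0.3153, 0.0819]
tool_rot: [-179.9, 0.3, 90.6]
force: [-0.3, -0.4, -0.2]
grip_width: 0.0344
grasp_force: 0.0
```

>>> drive_tool --angular '[[0,0,0],[0,0,0],[0,0,0],[0,0,0],[0,0,0],[0,0,0],[0,0,0],[0,0,0],[0,0,0],[0,0,0]]' --delta_pos '[[0,0,-0.5],[0,0,-1],[0,0,-2],[0,0,-3],[0,0,-3],[0,0,-3],[0,0,-3],[0,0,-3],[0,0,0],[0,0,0]]' --gripper '[4,4,4,4,4,4,4,4,4,4]'

```text
time_s: 40.45
tool_pos: [0.5258, -0.3147, 0.2688]
tool_rot: [180.0, 0.4, 90.6]
force: [-0.1, -0.8, -0.4]
grip_width: 0.0399
grasp_force: 0.0
```

Run:
```python
from fit import *
plan()
s=shot('scene');w=shot('wrist')
for k,m in masks(s,(320,110,375,170)).items(): print(k,blobs(m))
a=cv2.resize(s['pixels'][100:400,160:460],None,fx=1.4,fy=1.4,interpolation=cv2.INTER_CUBIC)
b=cv2.resize(w['pixels'][:,160:460],None,fx=1.05,fy=1.05)
cv2.imwrite('pics/v10.png',np.hstack([a,b])[:,:,::-1])
```

```text
now [ 0.5258 -0.3147  0.2688] [179.97   0.4   90.55] t 40.45 f [-0.1 -0.8 -0.4] w 0.0399 gf 0.0
red [(np.int32(26), [343.8, 156.8], [340, 155, 9, 4]), (np.int32(20), [360.3, 124.8], [357, 123, 8, 4])]
blue [(np.int32(21), [344.3, 153.0], [340, 152, 10, 3])]
green []
yellow []
```

View pics/v10.png

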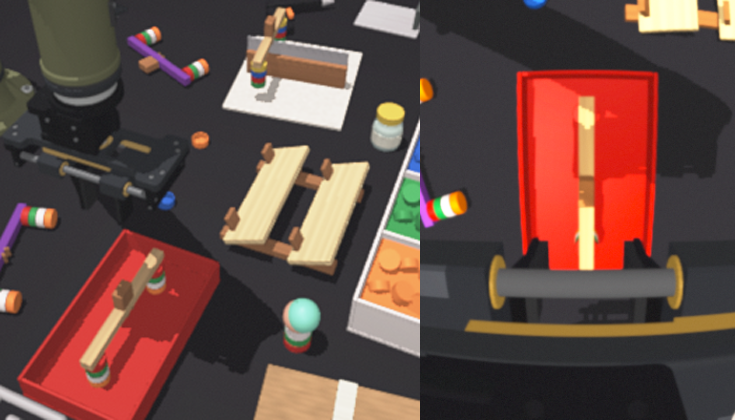

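The picture shows beam_b standing upright in the middle of the tray and beam_a still level on the knife edge, with its cap positions unchanged. The jar and the doll are where they were.

```bash
python3 -c "
from cell import env
print(env.sign_off())"
```

```text
the job is handed in; nothing more can be done
None
```

The job is handed in, at about 40 s on the robot clock: beam_b was the one that tipped (about 20°), so it now stands upright in the red tray, and beam_a is left balancing level on the knife edge.

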